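# Pack the hex spacers in the pan and put the cover on

### The arm

A 6-joint arm with a two-finger parallel gripper is mounted at the origin on the work surface. World frame = base frame: x ahead of the robot, y to its left, z up, the work surface at z = 0. Lengths are in m, angles in rad, forces in N, time in s.
With the tool pointing down it reaches from about 0.25 to 0.725 m from the base axis. Payload 4 kg.
Tool frame: the origin (TCP) lies on the centre line of the jaws, within the pads' length; the fingertips stand 17 mm ahead of it and the grasp point (between the pads) lies 2 mm behind it; z points along the fingers, y is the line along which they close (so a half turn about z gives the same grasp; the last joint's range is limited). The gripper opens to 85 mm and grips with 20 to 120 N. Pads are 22 mm wide; open, the fingers measure 114 mm over their backs; the gripper's body (76 mm by 85 mm) begins 54 mm behind the grasp point. The pads swing forward as they close: fully open they stand 13 mm farther back than shut.
Start: joints at [-1.247, 0.241, 0.005, 1.335, 0, 1.571], TCP at [0.159, -0.474, 0.22] pointing down, gripper open.
Joint ranges: [-2.72, 2.72], [-1.05, 1.87], [-1.09, 1.28], [-1.99, 2.15], [-1.42, 1.44], [-3.14, 3.14]. Speed limits (rad/s): [2.79, 2.79, 3.14, 3.14, 3.14, 3.14].

### API

Orientations are given as a rotation vector (axis times angle).
In Python, from bench import read_state, optics, env gives the robot as it stands.
- The arm moves only by the tool jog_arm, never from a script. Its argument "steps" is a list of rows, each an object of numbers: "dx", "dy", "dz": the shift along the tool's x, y, z in cm; "twist": the turn about the tool's z in rad. A call has 1 to 5 rows; each row is the pose to reach, as a shift and turn from the pose commanded when the call began, along the tool's axes at that moment; what a row does not reach only later rows make up. A row lasts 1/10 s, in which the tool goes at most 50 mm and 8.59 degrees, less where a joint would pass 70% of its speed; a pose out of reach is approached as far as the arm can. A call with a gripper value outside its range is refused whole. "hand" is the closure, from 0 (fully open) to 1 (shut), set as the call begins (left out, the last holds). The fingers move at their own pace and stop on an object; "newtons" is the grip in N (left out, the last holds). Time passes only in rows, so rows that repeat a pose let the fingers close. It gives the time, the measured TCP pose, the force, the opening and the grip force at its end, in the units of the state.
- read_state(): the state, without advancing time (a new reading comes with each control period).
- optics.get_image(name): name is "side" or "top"; returns the picture (420x560x3 uint8, red, green, blue); there is no depth.
- optics.camera_info(name): a dict with "camera_matrix" (3x3 intrinsics, pixels), "rvec" (rotation vector, rad) and "tvec" (3), from world to camera coordinates, as OpenCV has them. Camera axes: x right, y down, z forward; pixel columns grow to the right and rows downward; lengths in m; the calibration is good to about 2 mm. A picture is of the moment at which its call begins. camera_info takes no time and is no camera call.
- env.finish_job(): hands the job in; it is judged then, once.
The state is a dict: "t": time; "qpos": joint angles; "joint_velocities": joint speeds; "effort": joint torques, N m; "tcp_pos": TCP position; "tool_rot": TCP orientation; "ft_force": force on the tool from outside, world axes, zero at the start; "moment": the same for the moment, N m; "grip_width": opening from 0.0 (shut) to 1.0 (fully open); "grip_force": force on a finger pad.
Only numpy, scipy, OpenCV 4.12 (cv2) and the standard library are available. Lean on these libraries where they do the work, as an engineer would, in place of code of your own. Each camera call takes 0.05 s, during which the arm holds its last target. There are 200 camera calls.

### The job

Stand the two loose blue hex blocks in the round metal pan beside the one already there, so that all three nest together upright, each with a flat face touching a flat face of both others. Then lift the yellow cover by its handle and set it over them on the pan's rim so that it sits fully home and level; do not drop or slam it, and leave the drill, spray can, tube offcut and clamp undisturbed.

Things in the scene. Friction and masses are not known exactly. Their poses are not given: they have to be found in the camera images.
- pan: round bare-aluminium pan, fixed to the table: outer diameter 168 mm, inner diameter 160 mm, floor 5 mm thick, wall rim 26 mm above its underside. Origin: centre of its underside; z up.
- cover_handle (a point): centre of the black bar handle on top of the yellow cover (0.4 kg). Bar: 70 mm long along x, 22 mm wide along y, 30 mm tall. The hood's flat outer top is 15 mm below this point, the flange's underside 65 mm, the hood's lower edge 73 mm. At the start the cover stands on its lower edge on the table; seated, this point is 91 mm above the pan's underside.
- cover: yellow cover; origin at the centre of its lower edge: a round hood open below, z up. An 8 mm deep spigot (146 mm outside) enters the pan with about 6 mm play all round; then the flange (176 mm) rests on the rim. Inside: 138 mm wide, 54 mm high, so it goes over the 60 mm blocks in the pan only if they are nested (they fit a 115.5 mm circle) near the pan's middle.
- block_a_c (a point): blue hexagonal block, 50 mm across flats, 57.7 across corners, 60 mm tall, about 0.3 kg (all three alike). The point is its centre, half-way up; z is its upright axis, x is square to one of the six flats. Stands loose in the pan, one corner towards the pan's centre; if all three share that corner they come out near the middle.
- block_b_c (a point): blue hexagonal block, 50 mm across flats, 57.7 across corners, 60 mm tall, about 0.3 kg (all three alike). The point is its centre, half-way up; z is its upright axis, x is square to one of the six flats. Stands loose on the table.
- block_c_c (a point): blue hexagonal block, 50 mm across flats, 57.7 across corners, 60 mm tall, about 0.3 kg (all three alike). The point is its centre, half-way up; z is its upright axis, x is square to one of the six flats. Stands loose on the table.
- can_c (a point): bystander: red spray can standing upright, 58 mm diameter, 150 mm tall; the point is its centre.
- tube_c (a point): bystander: upright offcut of square steel tube, 50 x 50 mm, 90 mm tall; the point is its centre, x and y square to its faces.
- clamp_c (a point): bystander: red C-shaped clamp lying flat, 85 mm along y, about 64 mm along x, 18 mm high; the point is at its middle.
- drill_c (a point): bystander: yellow and black cordless drill standing on its battery (105 mm along x, 70 mm along y), 165 mm tall, chuck pointing along +x to 85 mm from this point; the point is half-way up over the battery's centre.

How it is judged:
By the outcome, as a careful person would: the job done as asked, in the order asked, and still so for the second after the job is handed in, with the robot touching nothing.
It also fails if it takes over 72 s, if anything falls off the work surface, if the arm or the gripper's body presses on something with over 40 N, if the wrist force passes 120 N, or if a joint passes its speed limit or range.

## Working session

There is one attempt and no reset: what is moved stays moved. The work goes in short steps, Python scripts to look and compute and a tool call to move; the robot and the scene stay as the last step left them, time stands still between calls to the robot, and variables do not carry over. Pictures are saved under pics/ and viewed, at most 10 in all, crops included, and the job is handed in when it is done.

Besides the shell and the picture viewer there is one more tool, called after "Request:" as name([rows], argument=value, ...), one row to a line, values as JSON. jog_arm: Moves the arm, as the interface text tells. Its arguments: {"type":"object","properties":{"steps":{"type":"array"},"hand":{"type":"number"},"newtons":{"type":"number"}},"required":["steps"]}

```bash
mkdir -p pics; python3 - <<'E'
from bench import read_state, optics
import cv2
for n in("side","top"):
    im=optics.get_image(n); cv2.imwrite(f"pics/{n}0.png",im[:,:,::-1]); print(n,optics.camera_info(n))
s=read_state();print(s)
E
```

```text
side {'camera_matrix': array([[469.40513137,   0.        , 283.67347727],
       [  0.        , 469.40513137, 214.09360511],
       [  0.        ,   0.        ,   1.        ]]), 'rvec': array([ 2.43564443, -0.43103818,  0.12798855]), 'tvec': array([-0.54181401,  0.21593852,  1.07058662])}
top {'camera_matrix': array([[541.96756508,   0.        , 286.0728062 ],
       [  0.        , 541.96756508, 197.90925549],
       [  0.        ,   0.        ,   1.        ]]), 'rvec': array([ 2.14125389, -2.11229533,  0.15050711]), 'tvec': array([0.01389428, 0.59015519, 1.50010823])}
{'t': 0.1, 'qpos': array([-1.24696153e+00,  2.41387368e-01,  3.85513424e-03,  1.33518051e+00,
        1.11593124e-05,  1.57082685e+00]), 'joint_velocities': array([ 0.0007998 , -0.0033526 ,  0.00275506, -0.00016516,  0.00091795,
        0.00061079]), 'effort': array([-8.77482616e-04, -3.73137760e+01,  2.53010595e+01,  1.08430334e-02,
       -3.29546958e-05, -9.94072025e-07]), 'tcp_pos': array([ 0.15892018, -0.47345777,  0.21887569]), 'tool_rot': array([-3.09863990e+00, -5.06106231e-01,  4.67757611e-04]), 'ft_force': array([-0.66899825,  0.04455453,  0.11145458]), 'moment': array([0.00051374, 0.04989162, 0.03749369]), 'grip_force': 0.0, 'grip_width': 1.0012412396763242}
```

View pics/top0.png

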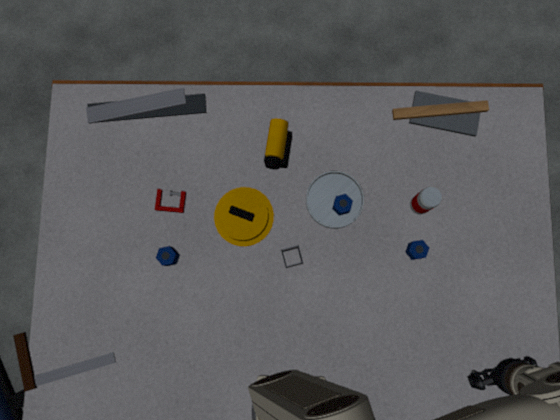

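View pics/side0.png

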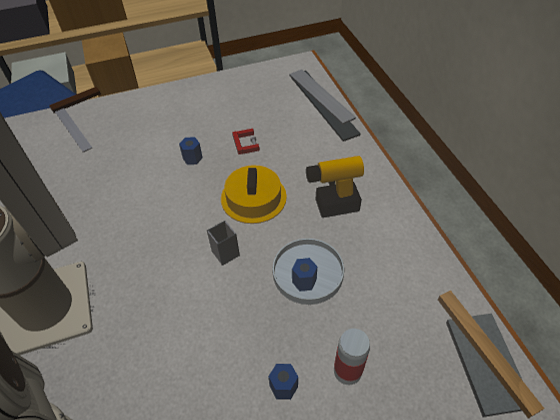

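The top view shows the pan (335,200) with block A (343,204), the cover (243,215), loose blocks at (418,250) and (167,256), the tube (292,257), can (425,200), clamp (170,201) and drill (277,145). Next I'll look at enlarged crops and make the first measurements.

```bash
cat > h.py <<'E'
import numpy as np, cv2
from bench import read_state, optics
from scipy.spatial.transform import Rotation as R
def cam(n):
    c=optics.camera_info(n); M=R.from_rotvec(c["rvec"]).as_matrix(); return c["camera_matrix"],M,np.array(c["tvec"])
def onplane(n,uv,z):
    K,M,t=cam(n); uv=np.atleast_2d(uv).astype(float)
    d=np.c_[uv,np.ones(len(uv))]@np.linalg.inv(K).T@M; o=-M.T@t
    return o+d*((z-o[2])/d[:,2])[:,None]
def proj(n,p):
    K,M,t=cam(n); q=(np.atleast_2d(p)@M.T+t)@K.T; return q[:,:2]/q[:,2:]
def grab(n,f):
    im=np.ascontiguousarray(optics.get_image(n)[:,:,::-1]); cv2.imwrite(f"pics/{f}.png",im); return im
def crop(im,c,r=22,s=260):
    u,v=map(int,c); return cv2.resize(im[max(0,v-r):v+r,max(0,u-r):u+r],(s,s),interpolation=cv2.INTER_CUBIC)
def blobs(im,lo,hi,amin=60):
    m=cv2.inRange(cv2.cvtColor(im,cv2.COLOR_BGR2HSV),lo,hi)
    m=cv2.morphologyEx(m,cv2.MORPH_CLOSE,np.ones((3,3),np.uint8))
    cs,_=cv2.findContours(m,cv2.RETR_EXTERNAL,cv2.CHAIN_APPROX_NONE)
    return [c for c in cs if cv2.contourArea(c)>amin]
E
python3 - <<'E'
from h import *
t=cv2.imread("pics/top0.png");s=cv2.imread("pics/side0.png")
row=lambda im,cs,r:np.hstack([crop(im,c,r) for c in cs])
cv2.imwrite("pics/c0.png",np.vstack([row(t,[(343,204),(418,250),(167,256)],18),row(s,[(304,273),(284,381),(190,151)],24)]))
for n,im in(("top",t),("side",s)):
    for nm,lo,hi,zz in(("blue",(100,110,40),(125,255,255),.06),("yel",(18,150,60),(32,255,255),.058)):
        for c in blobs(im,lo,hi):
            m=cv2.moments(c);u=(m["m10"]/m["m00"],m["m01"]/m["m00"]);print(n,nm,cv2.contourArea(c),np.round(u,1),cv2.boundingRect(c),onplane(n,u,zz).round(3))
    print(onplane(n,[(335,200)] if n=="top" else [(308,271)],.026))
hsv=cv2.cvtColor(t,cv2.COLOR_BGR2HSV)
for y in range(240,262,2):print(hsv[y,406:432:2].tolist())
E
```

```text
top blue 246.5 [165.7 255.6] (156, 247, 20, 19) [[0.42  0.356 0.06 ]]
top blue 284.5 [417.3 249.4] (406, 240, 23, 19) [[ 0.447 -0.345  0.06 ]]
top blue 239.0 [342.4 203.4] (333, 194, 19, 20) [[ 0.574 -0.138  0.06 ]]
top yel 2663.0 [243.4 216.3] (214, 187, 60, 59) [[0.534 0.142 0.058]]
top yel 607.5 [276.3 137.6] (265, 119, 23, 40) [[0.765 0.053 0.058]]
[[ 0.58912713 -0.11914921  0.026     ]]
side blue 530.0 [283.  376.6] (269, 364, 29, 26) [[ 0.449 -0.352  0.06 ]]
side blue 324.0 [304.4 267.7] (293, 258, 24, 20) [[ 0.577 -0.137  0.06 ]]
side blue 154.5 [188.8 143.4] (180, 138, 19, 12) [[0.422 0.357 0.06 ]]
side blue 2000.0 [31.2 93.9] (0, 71, 75, 46) [[0.007 0.755 0.06 ]]
side yel 2872.5 [252.9 194.4] (221, 165, 65, 58) [[0.534 0.114 0.058]]
side yel 1085.0 [342.  172.8] (318, 156, 46, 42) [[0.778 0.103 0.058]]
side yel 103.5 [99.4 70.7] (87, 61, 23, 20) [[0.222 0.806 0.058]]
side yel 98.5 [61.9 15.3] (51, 4, 22, 24) [[0.126 1.222 0.058]]
[[ 0.59014124 -0.12855392  0.026     ]]
[[138, 12, 107], [105, 5, 110], [150, 2, 108], [126, 12, 110], [120, 33, 102], [107, 53, 97], [116, 43, 89]
[... 1433 characters left out ...]
06, 224, 75], [109, 192, 73], [108, 216, 72], [108, 164, 73], [165, 5, 105], [130, 8, 101]]
[[130, 7, 109], [107, 28, 83], [106, 221, 37], [105, 231, 43], [108, 222, 70], [107, 255, 71], [106, 248, 73], [108, 230, 72], [107, 229, 70], [109, 208, 70], [111, 54, 90], [120, 2, 103], [120, 14, 106]]
[[105, 10, 105], [0, 5, 106], [118, 51, 65], [108, 255, 38], [115, 213, 42], [109, 191, 60], [113, 122, 73], [113, 99, 72], [113, 22, 94], [124, 20, 102], [114, 13, 100], [135, 5, 107], [108, 12, 107]]
[[135, 10, 107], [110, 14, 108], [111, 17, 103], [110, 16, 97], [132, 13, 100], [135, 10, 107], [140, 7, 107], [150, 3, 102], [100, 7, 107], [135, 5, 107], [110, 7, 108], [120, 7, 109], [105, 10, 103]]
```

View pics/c0.png

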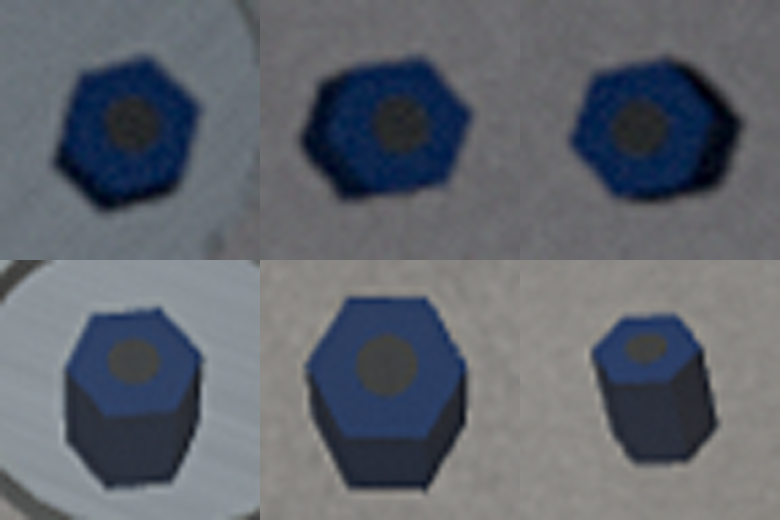

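The crops show clear hexagonal tops with a grey disc at each centre, brighter than the sides, so I can separate the top faces by brightness.

```bash
cat >> h.py <<'E'
def tophex(n,im,uv,z,vth,r=20,s=6):
    "centre (m), flat-normal yaw (deg mod 60), area check of hex top near pixel uv"
    u,v=map(int,uv); c=im[v-r:v+r,u-r:u+r]; c=cv2.resize(c,None,fx=s,fy=s,interpolation=cv2.INTER_CUBIC)
    h=cv2.cvtColor(c,cv2.COLOR_BGR2HSV); m=((h[:,:,1]>100)&(h[:,:,2]>vth)&(h[:,:,0]>95)&(h[:,:,0]<130)).astype(np.uint8)
    m=cv2.morphologyEx(m,cv2.MORPH_OPEN,np.ones((9,9),np.uint8))
    cs,_=cv2.findContours(m,cv2.RETR_EXTERNAL,cv2.CHAIN_APPROX_NONE); k=max(cs,key=cv2.contourArea)[:,0,:]
    px=(k+.5)/s-.5+np.array([u-r,v-r]); P=onplane(n,px,z)[:,:2]
    f=(P*1000).astype(np.float32); M=cv2.moments(f[:,None]); ce=np.array([M["m10"],M["m01"]])/M["m00"]
    d=f-ce; seg=np.linalg.norm(np.roll(d,-1,0)-d,axis=1); th=np.arctan2(d[:,1],d[:,0]); w=np.linalg.norm(d,axis=1)
    ph=np.angle(np.sum(seg*w**4*np.exp(6j*th)))/6
    return ce/1000,(np.degrees(ph)+30)%60,abs(M["m00"])
E
python3 - <<'E'
from h import *
t=cv2.imread("pics/top0.png");s=cv2.imread("pics/side0.png")
print("area should be",.866*2500)
for nm,a,b,z in(("a",(342,203),(304,268),.065),("b",(418,249),(283,377),.06),("c",(166,255),(189,145),.06)):
    print(nm,[np.round(x,4) for x in tophex("top",t,a,z,57)],[np.round(x,4) for x in tophex("side",s,b,z,72)])
# cover handle: dark blob within yellow
for n,im in(("top",t),("side",s)):
    c=max(blobs(im,(18,150,40),(32,255,255),1500),key=cv2.contourArea)
    f=np.zeros(im.shape[:2],np.uint8);cv2.drawContours(f,[cv2.convexHull(c)],-1,1,-1);f=cv2.erode(f,np.ones((5,5)))
    m=(f>0)&(im.max(2)<45); nn,l,st,ce=cv2.connectedComponentsWithStats(m.astype(np.uint8))
    i=1+np.argmax(st[1:,4]); k=np.argwhere(l==i)[:,::-1]
    P=onplane(n,k,.088 if n=="top" else .08)[:,:2]; ev,V=np.linalg.eigh(np.cov(P.T))
    print(n,"handle",st[i],ce[i].round(1),P.mean(0).round(4),np.sqrt(12*ev).round(3),np.degrees(np.arctan2(V[1,1],V[0,1])).round(1))
    (x,y),r=cv2.minEnclosingCircle((onplane(n,c[:,0],.012)[:,:2]*1000).astype(np.float32)); print(" flange",x,y,r)
# pan: rim edge
for n,im,g in(("top",t,(335,200)),("side",s,(308,271))):
    e=cv2.Canny(cv2.GaussianBlur(im,(3,3),0),30,80); P=onplane(n,np.argwhere(e)[:,::-1],.026)[:,:2]*1000
    c=onplane(n,g,.026)[0,:2]*1000
    for tol in(12,6,4,3):
        d=np.linalg.norm(P-c,axis=1);q=P[abs(d-83)<tol]
        A=np.c_[2*q,np.ones(len(q))];x=np.linalg.lstsq(A,(q**2).sum(1),rcond=None)[0];c=x[:2]
    print(n,"pan",c.round(1),np.sqrt(x[2]+c@c),len(q))
print("can top/side",onplane("top",[(431,196)],.15),onplane("side",[(354,340)],.15)); print("tube",onplane("top",[(292,257)],.09),"drill",onplane("top",[(277,165)],.15))
E
```

```text
area should be 2165.0
a [array([ 0.5748, -0.1378]), np.float64(15.6542), np.float64(2003.0233)] [array([ 0.5758, -0.1394]), np.float64(16.3822), np.float64(2088.3962)]
b [array([ 0.4486, -0.3491]), np.float64(8.895), np.float64(2008.3405)] [array([ 0.4493, -0.3512]), np.float64(8.9445), np.float64(2091.3067)]
c [array([0.4212, 0.3574]), np.float64(12.8552), np.float64(1984.4175)] [array([0.422 , 0.3577]), np.float64(12.5331), np.float64(2040.7355)]
top handle [229 206  25  15 183] [241.2 213.2] [0.5391 0.145 ] [0.021 0.069] 70.2
 flange 540.8344116210938 146.2242431640625 86.80097198486328
side handle [248 168   9  26  76] [252.8 181.8] [0.5425 0.1367] [0.026 0.101] 68.7
 flange 548.5 159.78733825683594 103.20623016357422
top pan [ 591.5 -116.4] 83.14007500212226 142
side pan [ 590.6 -126.9] 84.13166971390041 131
can top/side [[ 0.58296507 -0.3649513   0.15      ]] [[ 0.5838465 -0.3636534  0.15     ]]
tube [[0.41983854 0.00230647 0.09      ]] drill [[0.66279438 0.04544077 0.15      ]]
```

Measured, with the two views agreeing: A (0.575,−0.139) yaw 16°, B (0.449,−0.350) yaw 9°, C (0.422,0.358) yaw 12.7°, handle (0.539,0.145) along 70°, pan centre ≈ (0.592,−0.117). The side view put the pan 10 mm off because of the visible outer wall. The top value also fits A's corner pointing at the centre. 

Plan: squeeze each block on two flat pairs to centre it exactly, then place it. Block A comes first.

Request:
jog_arm([
  {"dx": 4.5, "dy": -1.7, "twist": -0.06},
  {"dx": 9, "dy": -3.3, "twist": -0.12},
  {"dx": 13.5, "dy": -5, "twist": -0.18},
  {"dx": 18, "dy": -6.6, "twist": -0.24},
  {"dx": 22.5, "dy": -8.3, "twist": -0.3},
], hand=0, newtons=40)

```text
validation failed for argument at $.st...
```

```bash
cat > plan.py <<'E'
"args: waypoints x,y,z,psi -> tool-frame deltas, the first from the measured pose, the rest chained; psi=x-axis heading deg"
import sys, numpy as np
from bench import read_state
from scipy.spatial.transform import Rotation as R
s=read_state(); M=R.from_rotvec(s["tool_rot"]).as_matrix(); p=np.array(s["tcp_pos"]); psi=np.degrees(np.arctan2(M[1,0],M[0,0]))
print("t",round(s["t"],2),"p",p.round(4),"psi",psi.round(2),"zt",M[:,2].round(3),"f",np.round(s["ft_force"],1),"w",round(s["grip_width"],3),"gf",round(s["grip_force"],1))
for a in sys.argv[1:]:
    x,y,z,q=map(float,a.split(",")); d=np.array([x,y,z])-p; a0=np.radians(psi); c,n=np.cos(a0),np.sin(a0)
    tw=-((q-psi+180)%360-180)
    print(f"dx {100*(d[0]*c+d[1]*n):.2f} dy {100*(d[0]*n-d[1]*c):.2f} dz {-100*d[2]:.2f} twist {np.radians(tw):.3f}"); p=np.array([x,y,z]); psi=q
E
python3 plan.py .575,-.139,.12,46
```

```text
t 0.1 p [ 0.1589 -0.4735  0.2189] psi 18.55 zt [-0.001  0.002 -1.   ] f [-0.7  0.   0.1] w 1.001 gf 0.0
dx 50.09 dy -18.47 dz 9.89 twist -0.479
```

Request:
jog_arm([
  {"dx": 4.5, "dy": -1.7, "dz": 0, "twist": -0.06},
  {"dx": 9, "dy": -3.3, "dz": 0, "twist": -0.12},
  {"dx": 13.5, "dy": -5, "dz": 0, "twist": -0.18},
  {"dx": 18, "dy": -6.6, "dz": 0, "twist": -0.24},
  {"dx": 22.5, "dy": -8.3, "dz": 0, "twist": -0.3},
], hand=0, newtons=40)

```text
t: 0.6
tcp_pos: [0.347, -0.3223, 0.2194]
tool_rot: [-2.989, -0.967, 0.0]
ft_force: [0.4, -0.7, -0.3]
grip_width: 1.0
grip_force: 0.0
```

```bash
python3 plan.py .575,-.139,.12,46
```

```text
t 0.6 p [ 0.347  -0.3223  0.2194] psi 35.85 zt [-0.  0. -1.] f [ 0.4 -0.7 -0.3] w 1.0 gf 0.0
dx 29.22 dy -1.50 dz 9.94 twist -0.177
```

Request:
jog_arm([
  {"dx": 4.8, "dy": -0.2, "dz": 0.8, "twist": 0},
  {"dx": 9.6, "dy": -0.5, "dz": 1.6, "twist": 0},
  {"dx": 14.4, "dy": -0.7, "dz": 2.4, "twist": 0},
  {"dx": 19.2, "dy": -1, "dz": 3.2, "twist": 0},
  {"dx": 24, "dy": -1.2, "dz": 4, "twist": 0},
])

```text
t: 1.1
tcp_pos: [0.5348, -0.1721, 0.1789]
tool_rot: [-2.99, -0.964, 0.001]
ft_force: [0.8, -1.3, -0.7]
grip_width: 1.0
grip_force: 0.0
```

Request:
jog_arm([
  {"dx": 2.6, "dy": -0.2, "dz": 3, "twist": -0.09},
  {"dx": 5.2, "dy": -0.3, "dz": 6, "twist": -0.177},
  {"dx": 5.2, "dy": -0.3, "dz": 6, "twist": -0.177},
  {"dx": 5.2, "dy": -0.3, "dz": 6, "twist": -0.177},
])

```text
t: 1.5
tcp_pos: [0.5732, -0.1403, 0.1181]
tool_rot: [-2.891, -1.224, 0.005]
ft_force: [-0.4, -0.6, 0.6]
grip_width: 1.0
grip_force: 0.0
```

```bash
python3 plan.py .575,-.139,.05,46
```

```text
t 1.5 p [ 0.5732 -0.1403  0.1181] psi 45.9 zt [-0.004  0.001 -1.   ] f [-0.4 -0.6  0.6] w 1.0 gf 0.0
dx 0.22 dy 0.04 dz 6.81 twist -0.002
```

Request:
jog_arm([
  {"dx": 0.1, "dy": 0, "dz": 3.4, "twist": 0},
  {"dx": 0.2, "dy": 0, "dz": 6.8, "twist": 0},
  {"dx": 0.2, "dy": 0, "dz": 6.8, "twist": 0},
])

```text
t: 1.8
tcp_pos: [0.5718, -0.1398, 0.0487]
tool_rot: [-2.89, -1.22, 0.01]
ft_force: [-0.7, 0.1, -0.1]
grip_width: 1.0
grip_force: 0.0
```

Request:
jog_arm([
  {"dx": 0, "dy": 0, "dz": 0, "twist": 0},
  {"dx": 0, "dy": 0, "dz": 0, "twist": 0},
  {"dx": 0, "dy": 0, "dz": 0, "twist": 0},
  {"dx": 0, "dy": 0, "dz": 0, "twist": 0},
  {"dx": 0, "dy": 0, "dz": 0, "twist": 0},
], hand=1, newtons=30)

```text
t: 2.3
tcp_pos: [0.5753, -0.1369, 0.0549]
tool_rot: [-2.888, -1.224, -0.005]
ft_force: [-10.7, 12.3, 30.5]
grip_width: 0.143
grip_force: 14.5
```

Request:
jog_arm([
  {"dx": 0, "dy": 0, "dz": 0, "twist": 0},
  {"dx": 0, "dy": 0, "dz": 0, "twist": 0},
  {"dx": 0, "dy": 0, "dz": 0, "twist": 0},
])

```text
t: 2.6
tcp_pos: [0.5757, -0.1362, 0.0574]
tool_rot: [-2.888, -1.226, -0.008]
ft_force: [-10.8, 10.4, 27.8]
grip_width: 0.003
grip_force: 12.9
```

```bash
python3 plan.py .5719,-.1378,.05,46
```

```text
t 2.6 p [ 0.5757 -0.1362  0.0574] psi 46.01 zt [ 0.003  0.005 -1.   ] f [-10.8  10.4  27.8] w 0.003 gf 12.9
dx -0.38 dy -0.17 dz 0.74 twist 0.000
```

```bash
python3 - <<'E'
from h import *
t=grab("top","t1");s=grab("side","s1")
cv2.imwrite("pics/c1.png",np.hstack([crop(t,(343,204),50,400),crop(s,(306,265),60,400)]))
E
```

```text
(no output)
```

View pics/c1.png

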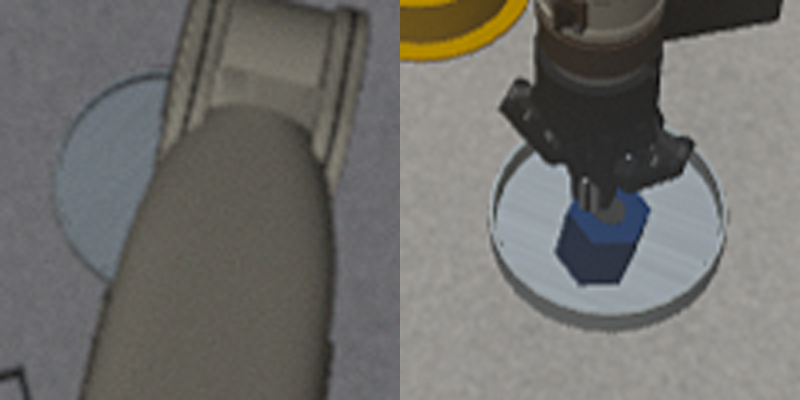

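The gripper is shut on the rear part of block A's top, at about (590,195) in the right crop, and the block leans slightly. Before opening, I'll check which way the fingers really close.

```bash
python3 - <<'E'
from h import *
s=read_state();p=s["tcp_pos"];M=R.from_rotvec(s["tool_rot"]).as_matrix()
print(M.round(3),s["moment"].round(2))
f=lambda q:((proj("side",q)-[246,205])*400/120+[400,0]).round(0).tolist()
for k,o in (("tcp",0*M[0]),("y+",.05*M[:,1]-.06*M[:,2]),("y-",-.05*M[:,1]-.06*M[:,2]),("x+",.05*M[:,0]-.06*M[:,2]),("tip",.017*M[:,2]),("a top",None),("a bottom",1)):
    if o is None: o=np.array([.5753,-.1386,.065])-p
    if isinstance(o,int): o=np.array([.5753,-.1386,.005])-p
    print(k,f(p+o))
E
```

```text
[[ 0.695  0.719  0.003]
 [ 0.719 -0.695  0.005]
 [ 0.006 -0.002 -1.   ]] [ 2.26  2.48 -0.05]
tcp [[592.0, 211.0]]
y+ [[666.0, 188.0]]
y- [[523.0, 136.0]]
x+ [[623.0, 104.0]]
tip [[592.0, 224.0]]
a top [[593.0, 208.0]]
a bottom [[592.0, 254.0]]
```

Request:
jog_arm([
  {"dx": 0, "dy": 0, "dz": -1, "twist": 0},
  {"dx": 0, "dy": 0, "dz": -3, "twist": 0},
  {"dx": 0, "dy": 0, "dz": -6, "twist": 0},
  {"dx": 0, "dy": 0, "dz": -9, "twist": 0},
  {"dx": 0, "dy": 0, "dz": -9, "twist": 0},
])

```text
t: 3.2
tcp_pos: [0.5791, -0.1405, 0.1473]
tool_rot: [2.887, 1.222, 0.013]
ft_force: [1.1, 0.1, 0.2]
grip_width: 0.004
grip_force: 0.0
```

```bash
python3 plan.py; python3 - <<'E'
from h import *
s=grab("side","s2")
cv2.imwrite("pics/c2.png",crop(s,(306,260),50,600))
print([np.round(x,4) for x in tophex("side",s,(306,268),.065,72)])
E
```

```text
t 3.2 p [ 0.5791 -0.1405  0.1473] psi 45.88 zt [ 0.01  -0.003 -1.   ] f [1.1 0.1 0.2] w 0.004 gf 0.0
[array([ 0.5756, -0.1395]), np.float64(15.7981), np.float64(2108.2324)]
```

View pics/c2.png

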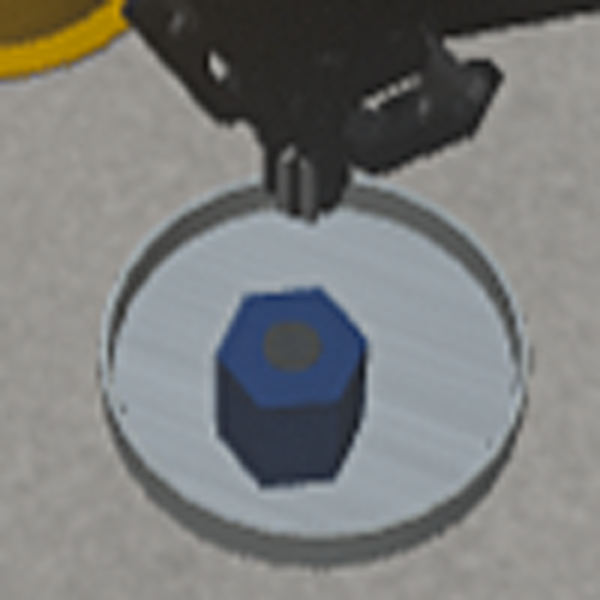

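```bash
python3 - <<'E'
from h import *
p=read_state()["tcp_pos"]
for d in (0,.017,.03):print(d,proj("side",p-[0,0,d]).round(1))
# height of tip if on tool axis
px=np.array([306.8,245.8])
for z in(.10,.11,.12,.13,.14):print(z,onplane("side",px,z).round(4))
E
```

```text
0 [[305.9 247.4]]
0.017 [[305.8 251.9]]
0.03 [[305.6 255.3]]
0.1 [[ 0.5933 -0.1085  0.1   ]]
0.11 [[ 0.5906 -0.1148  0.11  ]]
0.12 [[ 0.5878 -0.1212  0.12  ]]
0.13 [[ 0.5851 -0.1276  0.13  ]]
0.14 [[ 0.5823 -0.1339  0.14  ]]
```

Block A is upright again and unmoved. In both pictures the shut tips show roughly at the TCP or a little behind it, not 17 mm ahead. So the first grasp only caught the top few millimetres, and I'll go about 20 mm deeper, watching the force.

Request:
jog_arm([
  {"dx": -0.2, "dy": -0.4, "dz": 0, "twist": 0},
  {"dx": -0.2, "dy": -0.4, "dz": 0, "twist": 0},
  {"dx": -0.2, "dy": -0.4, "dz": 0, "twist": 0},
  {"dx": -0.2, "dy": -0.4, "dz": 0, "twist": 0},
  {"dx": -0.2, "dy": -0.4, "dz": 0, "twist": 0},
], hand=0)

```text
t: 3.75
tcp_pos: [0.5711, -0.1382, 0.1411]
tool_rot: [-2.893, -1.224, 0.001]
ft_force: [0.2, -0.0, -0.3]
grip_width: 0.847
grip_force: 0.0
```

Request:
jog_arm([
  {"dx": 0, "dy": 0, "dz": 2.5, "twist": 0},
  {"dx": 0, "dy": 0, "dz": 5, "twist": 0},
  {"dx": 0, "dy": 0, "dz": 7.5, "twist": 0},
  {"dx": 0, "dy": 0, "dz": 9.5, "twist": 0},
  {"dx": 0, "dy": 0, "dz": 9.7, "twist": 0},
])

```text
t: 4.25
tcp_pos: [0.5688, -0.1376, 0.0415]
tool_rot: [-2.89, -1.223, 0.008]
ft_force: [-0.3, -0.1, -0.4]
grip_width: 1.0
grip_force: 0.0
```

```bash
python3 plan.py .5755,-.139,.030,46; python3 - <<'E'
from h import *
s=grab("side","s3")
cv2.imwrite("pics/c3.png",crop(s,(306,260),50,600))
E
```

```text
t 4.25 p [ 0.5688 -0.1376  0.0415] psi 45.88 zt [-0.006  0.001 -1.   ] f [-0.3 -0.1 -0.4] w 1.0 gf 0.0
dx 0.37 dy 0.58 dz 1.15 twist -0.002
```

View pics/c3.png

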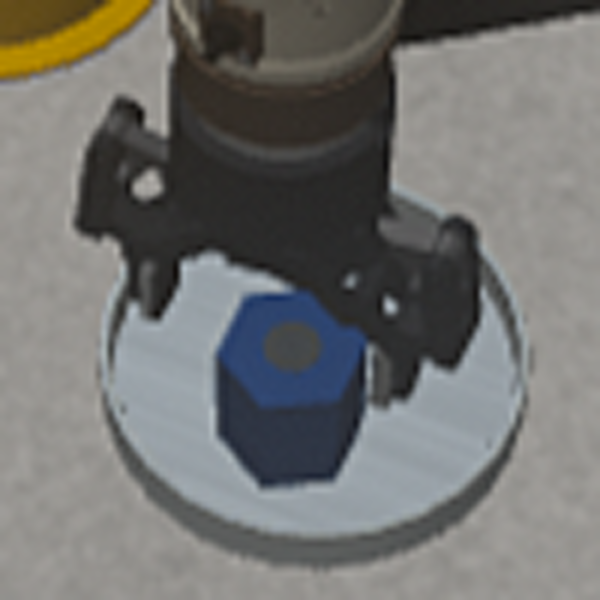

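The open fingers straddle the block, with the left tip at crop (150,315) and the right at (390,400), giving a midpoint px of about (301,269.5). The block top is at (305,268).

```bash
python3 - <<'E'
from h import *
p=read_state()["tcp_pos"];M=R.from_rotvec(read_state()["tool_rot"]).as_matrix()
print("tcp",proj("side",p).round(1))
for d in(-.03,-.015,0,.015):
  for w in(-1,1): print(d,w,((proj("side",p+d*M[:,2]+w*.0425*M[:,1])-[256,210])*6).round(0))
for z in(.03,.04,.05,.06):print(z,onplane("side",[(281,262.5),(321,276.7)],z).round(4).tolist())
E
```

```text
tcp [[301.4 273. ]]
-0.03 -1 [[169. 297.]]
-0.03 1 [[380. 376.]]
-0.015 -1 [[170. 318.]]
-0.015 1 [[378. 397.]]
0 -1 [[170. 339.]]
0 1 [[377. 418.]]
0.015 -1 [[171. 360.]]
0.015 1 [[375. 438.]]
0.03 [[0.5383, -0.0872, 0.03], [0.6115, -0.1553, 0.03]]
0.04 [[0.5364, -0.0933, 0.04], [0.6087, -0.1607, 0.04]]
0.05 [[0.5344, -0.0994, 0.05], [0.606, -0.1661, 0.05]]
0.06 [[0.5325, -0.1055, 0.06], [0.6033, -0.1715, 0.06]]
```

Open tips sit about 14 mm behind the reported TCP, and shut tips about level with it, so z≈0.028 is right and still clears the rim. Now I'll centre and grip A.

Request:
jog_arm([
  {"dx": 0.4, "dy": 0.6, "dz": 0, "twist": 0},
  {"dx": 0.4, "dy": 0.6, "dz": 0.7, "twist": 0},
  {"dx": 0.4, "dy": 0.6, "dz": 1.3, "twist": 0},
  {"dx": 0.4, "dy": 0.6, "dz": 1.3, "twist": 0},
])

```text
t: 4.7
tcp_pos: [0.5779, -0.1394, 0.0311]
tool_rot: [-2.892, -1.224, 0.002]
ft_force: [-1.2, 0.6, 0.6]
grip_width: 1.001
grip_force: 0.0
```

Request:
jog_arm([
  {"dx": 0, "dy": 0, "dz": 0, "twist": 0},
  {"dx": 0, "dy": 0, "dz": 0, "twist": 0},
  {"dx": 0, "dy": 0, "dz": 0, "twist": 0},
  {"dx": 0, "dy": 0, "dz": 0, "twist": 0},
], hand=1)

```text
t: 5.1
tcp_pos: [0.5784, -0.1394, 0.0322]
tool_rot: [-2.893, -1.225, -0.0]
ft_force: [-1.4, 1.2, 2.7]
grip_width: 0.579
grip_force: 31.7
```

```bash
python3 plan.py .5755,-.139,.028,46
```

```text
t 5.1 p [ 0.5784 -0.1394  0.0322] psi 45.89 zt [ 0.  0. -1.] f [-1.4  1.2  2.7] w 0.579 gf 31.7
dx -0.18 dy -0.23 dz 0.42 twist -0.002
```

Request:
jog_arm([
  {"dx": 0, "dy": 0, "dz": 0, "twist": 0},
  {"dx": 0, "dy": 0, "dz": 0, "twist": 0},
  {"dx": 0, "dy": 0, "dz": 0, "twist": 0},
  {"dx": 0, "dy": 0, "dz": 0, "twist": -0.1},
  {"dx": 0, "dy": 0, "dz": 0, "twist": -0.24},
], hand=0)

```text
t: 5.6
tcp_pos: [0.5785, -0.1396, 0.0316]
tool_rot: [2.722, 1.569, -0.0]
ft_force: [-0.3, 0.2, -0.5]
grip_width: 0.997
grip_force: 0.0
```

Request:
jog_arm([
  {"dx": 0, "dy": 0, "dz": 0, "twist": -0.14},
  {"dx": 0, "dy": 0, "dz": 0, "twist": -0.28},
  {"dx": 0, "dy": 0, "dz": 0, "twist": -0.42},
  {"dx": 0, "dy": 0, "dz": 0, "twist": -0.56},
  {"dx": 0, "dy": 0, "dz": 0, "twist": -0.7},
])

```text
t: 6.1
tcp_pos: [0.5785, -0.1396, 0.0316]
tool_rot: [2.018, 2.408, -0.0]
ft_force: [-0.1, -0.5, 0.0]
grip_width: 0.997
grip_force: 0.0
```

Request:
jog_arm([
  {"dx": 0, "dy": 0, "dz": 0, "twist": -0.11},
  {"dx": 0, "dy": 0, "dz": 0, "twist": -0.11},
  {"dx": 0, "dy": 0, "dz": 0, "twist": -0.11},
])

```text
t: 6.4
tcp_pos: [0.5785, -0.1396, 0.0316]
tool_rot: [1.893, 2.507, -0.0]
ft_force: [0.5, -1.0, -0.0]
grip_width: 1.0
grip_force: 0.0
```

Request:
jog_arm([
  {"dx": 0, "dy": 0, "dz": 0, "twist": 0},
  {"dx": 0, "dy": 0, "dz": 0, "twist": 0},
  {"dx": 0, "dy": 0, "dz": 0, "twist": 0},
  {"dx": 0, "dy": 0, "dz": 0, "twist": 0},
], hand=1)

```text
t: 6.8
tcp_pos: [0.5781, -0.1397, 0.0319]
tool_rot: [-1.89, -2.509, 0.001]
ft_force: [-2.0, -0.4, 1.8]
grip_width: 0.578
grip_force: 32.0
```

```bash
python3 plan.py .5719,-.1378,.031,106
```

```text
t 6.8 p [ 0.5781 -0.1397  0.0319] psi 106.02 zt [-0.001 -0.    -1.   ] f [-2.  -0.4  1.8] w 0.578 gf 32.0
dx 0.35 dy -0.54 dz 0.09 twist 0.000
```

A is now centred exactly at (0.5781,−0.1397), yaw 16.0°, giving a camera-to-robot offset of about (+3,−1) mm. The shared corner is O=(0.5982,−0.1189), so B goes to (0.6262,−0.1259) and C to (0.5902,−0.0912). Now I'll release A and go to B.

Request:
jog_arm([
  {"dx": 0, "dy": 0, "dz": 0, "twist": 0},
  {"dx": 0, "dy": 0, "dz": 0, "twist": 0},
  {"dx": 0, "dy": 0, "dz": 0, "twist": 0},
  {"dx": 0, "dy": 0, "dz": -2, "twist": 0},
  {"dx": 0, "dy": 0, "dz": -6, "twist": 0},
], hand=0)

```text
t: 7.3
tcp_pos: [0.5754, -0.1387, 0.0885]
tool_rot: [-1.885, -2.503, 0.005]
ft_force: [0.9, -0.2, 0.2]
grip_width: 0.999
grip_force: 0.0
```

```bash
python3 plan.py .4517,-.3513,.12,98.9
```

```text
t 7.3 p [ 0.5754 -0.1387  0.0885] psi 106.04 zt [-0.008  0.002 -1.   ] f [ 0.9 -0.2  0.2] w 0.999 gf 0.0
dx -17.01 dy -17.77 dz -3.15 twist 0.125
```

Request:
jog_arm([
  {"dx": 0, "dy": 0, "dz": -4, "twist": 0},
  {"dx": -3.4, "dy": -3.5, "dz": -4, "twist": 0},
  {"dx": -6.8, "dy": -7, "dz": -4, "twist": 0},
  {"dx": -10.2, "dy": -10.6, "dz": -4, "twist": 0},
  {"dx": -13.6, "dy": -14.2, "dz": -4, "twist": 0},
])

```text
t: 7.8
tcp_pos: [0.4788, -0.3107, 0.132]
tool_rot: [1.888, 2.51, 0.0]
ft_force: [0.5, -0.2, -0.2]
grip_width: 0.999
grip_force: 0.0
```

Request:
jog_arm([
  {"dx": -3.4, "dy": -3.6, "dz": 1, "twist": 0.125},
  {"dx": -3.4, "dy": -3.6, "dz": 4, "twist": 0.125},
  {"dx": -3.4, "dy": -3.6, "dz": 4, "twist": 0.125},
  {"dx": -3.4, "dy": -3.6, "dz": 4, "twist": 0.125},
])

```text
t: 8.2
tcp_pos: [0.454, -0.3514, 0.0913]
tool_rot: [-2.041, -2.385, -0.0]
ft_force: [0.2, 0.7, 0.2]
grip_width: 1.004
grip_force: 0.0
```

```bash
python3 plan.py .4517,-.3513,.027,98.9
```

```text
t 8.2 p [ 0.454  -0.3514  0.0913] psi 98.9 zt [-0.001  0.002 -1.   ] f [0.2 0.7 0.2] w 1.004 gf 0.0
dx 0.04 dy -0.22 dz 6.43 twist -0.000
```

Request:
jog_arm([
  {"dx": 0, "dy": -0.2, "dz": 2.5, "twist": 0},
  {"dx": 0, "dy": -0.2, "dz": 5, "twist": 0},
  {"dx": 0, "dy": -0.2, "dz": 6.4, "twist": 0},
  {"dx": 0, "dy": -0.2, "dz": 6.4, "twist": 0},
])

```text
t: 8.6
tcp_pos: [0.4526, -0.3505, 0.0269]
tool_rot: [-2.038, -2.388, -0.0]
ft_force: [-0.4, 0.3, -0.6]
grip_width: 0.999
grip_force: 0.0
```

Request:
jog_arm([
  {"dx": 0, "dy": 0, "dz": 0, "twist": 0},
  {"dx": 0, "dy": 0, "dz": 0, "twist": 0},
  {"dx": 0, "dy": 0, "dz": 0, "twist": 0},
  {"dx": 0, "dy": 0, "dz": 0, "twist": 0},
], hand=1)

```text
t: 9.0
tcp_pos: [0.4534, -0.3531, 0.0297]
tool_rot: [2.041, 2.385, 0.0]
ft_force: [-1.8, -0.1, 6.4]
grip_width: 0.583
grip_force: 30.6
```

Request:
jog_arm([
  {"dx": 0, "dy": 0, "dz": 0, "twist": 0},
  {"dx": 0, "dy": 0, "dz": 0, "twist": 0},
  {"dx": 0, "dy": 0, "dz": 0, "twist": 0},
  {"dx": 0, "dy": 0, "dz": 0, "twist": -0.1},
  {"dx": 0, "dy": 0, "dz": 0, "twist": -0.24},
], hand=0)

```text
t: 9.5
tcp_pos: [0.4523, -0.3523, 0.0274]
tool_rot: [-1.736, -2.618, -0.0]
ft_force: [0.8, 0.7, 0.1]
grip_width: 1.003
grip_force: 0.0
```

Request:
jog_arm([
  {"dx": 0, "dy": 0, "dz": 0, "twist": -0.14},
  {"dx": 0, "dy": 0, "dz": 0, "twist": -0.28},
  {"dx": 0, "dy": 0, "dz": 0, "twist": -0.42},
  {"dx": 0, "dy": 0, "dz": 0, "twist": -0.56},
  {"dx": 0, "dy": 0, "dz": 0, "twist": -0.7},
])

```text
t: 10.0
tcp_pos: [0.4523, -0.3523, 0.0274]
tool_rot: [-0.732, -3.055, -0.0]
ft_force: [0.6, -0.9, -0.6]
grip_width: 0.997
grip_force: 0.0
```

Request:
jog_arm([
  {"dx": 0, "dy": 0, "dz": 0, "twist": -0.107},
  {"dx": 0, "dy": 0, "dz": 0, "twist": -0.107},
  {"dx": 0, "dy": 0, "dz": 0, "twist": -0.107},
])

```text
t: 10.3
tcp_pos: [0.4523, -0.3523, 0.0275]
tool_rot: [-0.579, -3.087, -0.0]
ft_force: [0.8, 0.3, 0.2]
grip_width: 1.003
grip_force: 0.0
```

Request:
jog_arm([
  {"dx": 0, "dy": 0, "dz": 0, "twist": 0},
  {"dx": 0, "dy": 0, "dz": 0, "twist": 0},
  {"dx": 0, "dy": 0, "dz": 0, "twist": 0},
  {"dx": 0, "dy": 0, "dz": 0, "twist": 0},
], hand=1, newtons=40)

```text
t: 10.7
tcp_pos: [0.4526, -0.3525, 0.0279]
tool_rot: [0.576, 3.088, -0.0]
ft_force: [0.6, -0.6, 1.3]
grip_width: 0.575
grip_force: 42.9
```

```bash
python3 plan.py .4517,-.3513,.15,158.9 .6301,-.1269,.15,166
```

```text
t 10.7 p [ 0.4526 -0.3525  0.0279] psi 158.85 zt [ 0. -0. -1.] f [ 0.6 -0.6  1.3] w 0.575 gf 42.9
dx 0.13 dy 0.08 dz -12.21 twist -0.001
dx -8.57 dy 27.36 dz -0.00 twist -0.124
```

Request:
jog_arm([
  {"dx": 0, "dy": 0, "dz": -2, "twist": 0},
  {"dx": 0, "dy": 0, "dz": -6, "twist": 0},
  {"dx": 0, "dy": 0, "dz": -10, "twist": 0},
  {"dx": -1.2, "dy": 3.8, "dz": -10, "twist": 0},
  {"dx": -2.5, "dy": 8, "dz": -10, "twist": 0},
])

```text
t: 11.2
tcp_pos: [0.5052, -0.2879, 0.1293]
tool_rot: [0.582, 3.084, -0.002]
ft_force: [1.0, 0.2, -2.6]
grip_width: 0.577
grip_force: 42.6
```

Request:
jog_arm([
  {"dx": -1.4, "dy": 4.6, "dz": 0, "twist": 0},
  {"dx": -2.8, "dy": 9.2, "dz": 0, "twist": 0},
  {"dx": -4.2, "dy": 13.5, "dz": 0, "twist": 0},
  {"dx": -5.2, "dy": 17, "dz": 0, "twist": 0},
  {"dx": -6, "dy": 19.4, "dz": 0, "twist": -0.124},
])

```text
t: 11.7
tcp_pos: [0.6312, -0.1246, 0.1267]
tool_rot: [-0.375, -3.118, -0.001]
ft_force: [0.3, 0.2, -2.4]
grip_width: 0.573
grip_force: 42.5
```

Request:
jog_arm([
  {"dx": 0, "dy": 0, "dz": 0, "twist": 0},
  {"dx": 0, "dy": 0, "dz": 0, "twist": 0},
])

```text
t: 11.9
tcp_pos: [0.63, -0.1268, 0.1266]
tool_rot: [-0.383, -3.116, 0.001]
ft_force: [-0.2, 0.1, -2.4]
grip_width: 0.578
grip_force: 42.5
```

```bash
python3 plan.py .6311,-.1271,.036,166
```

```text
t 11.9 p [ 0.63   -0.1268  0.1266] psi 166.0 zt [-0.002 -0.    -1.   ] f [-0.2  0.1 -2.4] w 0.578 gf 42.5
dx -0.12 dy -0.00 dz 9.06 twist -0.000
```

Request:
jog_arm([
  {"dx": -0.1, "dy": 0, "dz": 3, "twist": 0},
  {"dx": -0.1, "dy": 0, "dz": 6, "twist": 0},
  {"dx": -0.1, "dy": 0, "dz": 8.5, "twist": 0},
  {"dx": -0.1, "dy": 0, "dz": 8.5, "twist": 0},
])

```text
t: 12.3
tcp_pos: [0.6271, -0.1283, 0.0382]
tool_rot: [-0.387, -3.109, -0.001]
ft_force: [-0.9, -0.1, -2.7]
grip_width: 0.575
grip_force: 42.5
```

```bash
python3 plan.py .6301,-.1269,.0345,166 .6262,-.1259,.0335,166
```

```text
t 12.3 p [ 0.6271 -0.1283  0.0382] psi 165.82 zt [-0.009  0.002 -1.   ] f [-0.9 -0.1 -2.7] w 0.575 gf 42.5
dx -0.25 dy 0.21 dz 0.37 twist -0.003
dx 0.40 dy 0.00 dz 0.10 twist -0.000
```

Request:
jog_arm([
  {"dx": 0, "dy": 0, "dz": 0, "twist": 0},
  {"dx": 0, "dy": 0, "dz": 0, "twist": 0},
])

```text
t: 12.5
tcp_pos: [0.6323, -0.1287, 0.0446]
tool_rot: [0.385, 3.115, -0.001]
ft_force: [-0.5, 1.1, -2.3]
grip_width: 0.577
grip_force: 42.6
```

```bash
python3 plan.py .6301,-.1269,.0345,166 .6262,-.1259,.0335,166
```

```text
t 12.5 p [ 0.6323 -0.1287  0.0446] psi 165.9 zt [ 0.003 -0.001 -1.   ] f [-0.5  1.1 -2.3] w 0.577 gf 42.6
dx 0.26 dy 0.12 dz 1.01 twist -0.002
dx 0.40 dy 0.00 dz 0.10 twist -0.000
```

Request:
jog_arm([
  {"dx": 0.1, "dy": 0.1, "dz": 0.3, "twist": 0},
  {"dx": 0.2, "dy": 0.1, "dz": 0.6, "twist": 0},
  {"dx": 0.2, "dy": 0.1, "dz": 0.8, "twist": 0},
  {"dx": 0.2, "dy": 0.1, "dz": 0.8, "twist": 0},
  {"dx": 0.2, "dy": 0.1, "dz": 0.8, "twist": 0},
])

```text
t: 13.0
tcp_pos: [0.6297, -0.1262, 0.0347]
tool_rot: [-0.383, -3.118, -0.0]
ft_force: [-0.0, 0.0, -3.0]
grip_width: 0.577
grip_force: 42.6
```

```bash
python3 plan.py .6262,-.1259,.0335,166
```

```text
t 13.0 p [ 0.6297 -0.1262  0.0347] psi 165.98 zt [-0.  0. -1.] f [-0.  0. -3.] w 0.577 gf 42.6
dx 0.34 dy -0.06 dz 0.12 twist -0.000
```

Request:
jog_arm([
  {"dx": 0.1, "dy": -0.03, "dz": 0.1, "twist": 0},
  {"dx": 0.2, "dy": -0.05, "dz": 0.1, "twist": 0},
  {"dx": 0.3, "dy": -0.05, "dz": 0.12, "twist": 0},
  {"dx": 0.36, "dy": -0.05, "dz": 0.12, "twist": 0},
  {"dx": 0.36, "dy": -0.05, "dz": 0.12, "twist": 0},
])

```text
t: 13.5
tcp_pos: [0.626, -0.1258, 0.0335]
tool_rot: [0.383, 3.118, -0.0]
ft_force: [0.3, -0.3, -2.6]
grip_width: 0.573
grip_force: 42.6
```

```bash
python3 plan.py .6262,-.1259,.0332,166
```

```text
t 13.5 p [ 0.626  -0.1258  0.0335] psi 165.98 zt [ 0. -0. -1.] f [ 0.3 -0.3 -2.6] w 0.573 gf 42.6
dx -0.02 dy -0.00 dz 0.03 twist -0.000
```

Request:
jog_arm([
  {"dx": 0, "dy": 0, "dz": 0.05, "twist": 0},
  {"dx": 0, "dy": 0, "dz": 0.05, "twist": 0},
])

```text
t: 13.7
tcp_pos: [0.6261, -0.1259, 0.033]
tool_rot: [-0.384, -3.118, 0.0]
ft_force: [0.6, -0.9, -2.5]
grip_width: 0.576
grip_force: 42.6
```

Request:
jog_arm([
  {"dx": 0, "dy": 0, "dz": 0, "twist": 0},
  {"dx": 0, "dy": 0, "dz": 0, "twist": 0},
  {"dx": 0, "dy": 0, "dz": 0, "twist": 0},
  {"dx": 0, "dy": 0, "dz": -1, "twist": 0},
  {"dx": 0, "dy": 0, "dz": -4, "twist": 0},
], hand=0)

```text
t: 14.2
tcp_pos: [0.6235, -0.1253, 0.0707]
tool_rot: [-0.383, -3.111, -0.001]
ft_force: [-0.1, 0.9, -0.7]
grip_width: 1.001
grip_force: 0.0
```

Request:
jog_arm([
  {"dx": 0, "dy": 0, "dz": -4, "twist": 0},
  {"dx": 0.5, "dy": 1, "dz": -8, "twist": 0},
  {"dx": 3, "dy": 4, "dz": -8, "twist": 0},
  {"dx": 5.8, "dy": 7.8, "dz": -8, "twist": 0},
  {"dx": 8.7, "dy": 11.7, "dz": -8, "twist": 0},
])

```text
t: 14.7
tcp_pos: [0.57, 0.0095, 0.1546]
tool_rot: [0.386, 3.115, 0.001]
ft_force: [1.2, 1.3, 0.7]
grip_width: 1.003
grip_force: 0.0
```

Request:
jog_arm([
  {"dx": 2.8, "dy": 3.8, "dz": 0, "twist": 0},
  {"dx": 5.6, "dy": 7.6, "dz": 0, "twist": 0},
  {"dx": 8.4, "dy": 11.4, "dz": 0, "twist": 0},
  {"dx": 11.2, "dy": 15.2, "dz": 0, "twist": 0},
  {"dx": 14, "dy": 19, "dz": 0, "twist": 0},
])

```text
t: 15.2
tcp_pos: [0.4797, 0.2288, 0.1543]
tool_rot: [0.384, 3.116, 0.002]
ft_force: [0.9, 0.9, -0.6]
grip_width: 1.001
grip_force: 0.0
```

```bash
python3 plan.py .4246,.3566,.12,162.7; python3 - <<'E'
from h import *
t=grab("top","t4");s=grab("side","s4")
for nm,a,b in(("a",(342,203),(304,268)),("b",(328,188),(322,268))):
    for n,im,u in(("top",t,a),("side",s,b)):
        try:print(nm,n,[np.round(x,4) for x in tophex(n,im,u,.065,57 if n=="top" else 72)])
        except Exception as e:print(e)
cv2.imwrite("pics/c4.png",np.hstack([crop(t,(336,198),40,390),crop(s,(310,268),45,390)]))
E
```

```text
t 15.2 p [0.4797 0.2288 0.1543] psi 165.96 zt [ 0.002  0.001 -1.   ] f [ 0.9  0.9 -0.6] w 1.001 gf 0.0
dx 8.44 dy 11.07 dz 3.43 twist 0.057
a top [array([ 0.5894, -0.1325]), np.float64(9.4656), np.float64(3266.2693)]
a side [array([ 0.5874, -0.1341]), np.float64(5.6047), np.float64(3101.1443)]
b top [array([ 0.6085, -0.1259]), np.float64(57.1007), np.float64(3021.9619)]
b side [array([ 0.6107, -0.1311]), np.float64(4.0496), np.float64(3130.3162)]
```

View pics/c4.png

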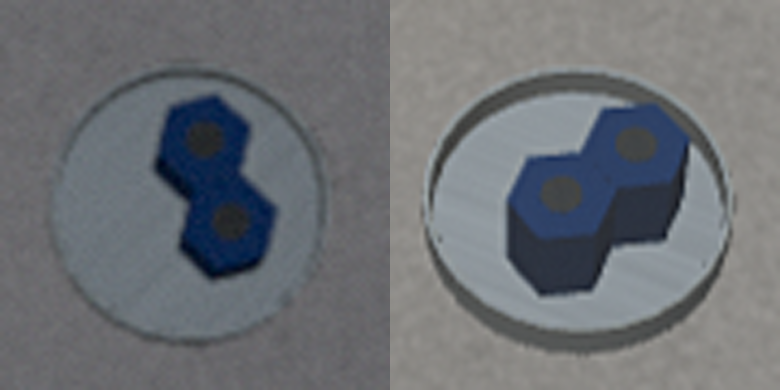

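The picture shows A (disc at crop 232,222) and B (205,138) face to face and upright in the pan. I'll check how well the nest is centred in the pan while going on to C.

```bash
python3 - <<'E'
from h import *
for n,b,a,win in(("top",(205,138),(232,222),None),("side",(637,144),(560,194),None)):
    S,c0=((80/390,(296,158)) if n=="top" else (90/390,(265,223)))
    f=lambda q:(np.array(q)-([0,0] if n=="top" else [390,0]))*S+c0
    print(n,"A",onplane(n,f(a),.065).round(4),"B",onplane(n,f(b),.065).round(4))
    im=cv2.imread("pics/t4.png" if n=="top" else "pics/s4.png")
    K,M,t=cam(n);print("cam",(-M.T@t).round(2))
    # floor boundary / rim points read off crop extremes
    pts=[(50,205),(325,205),(190,65),(188,343)] if n=="top" else [(424,205),(733,205),(578,70),(578,332)]
    print(onplane(n,[f(p) for p in pts],.026).round(4).tolist())
    h=cv2.cvtColor(im,cv2.COLOR_BGR2HSV)
    y,x=(200,315) if n=="top" else (285,330); print("pan hsv",h[y,x],"table",h[240 if n=="top" else 330,350 if n=="top" else 250])
E
```

```text
top A [[ 0.573  -0.1406  0.065 ]] B [[ 0.6222 -0.1251  0.065 ]]
cam [ 0.34 -0.01  1.58]
[[0.588, -0.0361, 0.026], [0.5899, -0.1989, 0.026], [0.6738, -0.119, 0.026], [0.5068, -0.118, 0.026]]
pan hsv [104  31 124] table [144  12 107]
side A [[ 0.5756 -0.1398  0.065 ]] B [[ 0.6248 -0.1251  0.065 ]]
cam [ 0.36 -0.66  0.96]
[[0.5141, -0.0984, 0.026], [0.6696, -0.156, 0.026], [0.6244, -0.0445, 0.026], [0.5636, -0.1979, 0.026]]
pan hsv [102  21 157] table [ 17  12 146]
```

Request:
jog_arm([
  {"dx": 2.8, "dy": 3.7, "dz": 0, "twist": 0},
  {"dx": 5.6, "dy": 7.4, "dz": 0.5, "twist": 0},
  {"dx": 8.2, "dy": 10.7, "dz": 2, "twist": 0.03},
  {"dx": 8.4, "dy": 11.1, "dz": 3.4, "twist": 0.057},
  {"dx": 8.4, "dy": 11.1, "dz": 3.4, "twist": 0.057},
])

```text
t: 15.8
tcp_pos: [0.4244, 0.355, 0.1177]
tool_rot: [-0.468, -3.105, 0.004]
ft_force: [0.2, -1.3, 0.2]
grip_width: 1.002
grip_force: 0.0
```

Request:
jog_arm([
  {"dx": 0, "dy": 0, "dz": 0, "twist": 0},
  {"dx": 0, "dy": 0, "dz": 0, "twist": 0},
  {"dx": 0, "dy": 0, "dz": 0, "twist": 0},
])

```text
t: 16.1
tcp_pos: [0.4269, 0.3544, 0.1201]
tool_rot: [0.475, 3.104, 0.002]
ft_force: [0.3, 0.9, 0.8]
grip_width: 0.997
grip_force: 0.0
```

```bash
python3 plan.py .4246,.3566,.0275,162.7; python3 - <<'E'
from h import *
s=cv2.imread("pics/s4.png");t=cv2.imread("pics/t4.png")
print("A disc..")
E
```

```text
t 16.1 p [0.4269 0.3544 0.1201] psi 162.61 zt [ 0.001  0.001 -1.   ] f [0.3 0.9 0.8] w 0.997 gf 0.0
dx 0.28 dy 0.15 dz 9.26 twist -0.002
A disc..
```

Pan centre in the robot frame is about (0.594,−0.119), and the nest centre (0.598,−0.119) is within 4 mm, which the cover allows. Now I'll pick C with the same two-way centring.

Request:
jog_arm([
  {"dx": 0.3, "dy": 0.15, "dz": 3, "twist": 0},
  {"dx": 0.3, "dy": 0.15, "dz": 6, "twist": 0},
  {"dx": 0.3, "dy": 0.15, "dz": 8.5, "twist": 0},
  {"dx": 0.3, "dy": 0.15, "dz": 9.2, "twist": 0},
  {"dx": 0.3, "dy": 0.15, "dz": 9.2, "twist": 0},
])

```text
t: 16.6
tcp_pos: [0.4231, 0.3564, 0.0265]
tool_rot: [-0.474, -3.104, 0.002]
ft_force: [-0.0, -0.0, -0.2]
grip_width: 0.995
grip_force: 0.0
```

Request:
jog_arm([
  {"dx": 0, "dy": 0, "dz": 0, "twist": 0},
  {"dx": 0, "dy": 0, "dz": 0, "twist": 0},
  {"dx": 0, "dy": 0, "dz": 0, "twist": 0},
  {"dx": 0, "dy": 0, "dz": 0, "twist": 0},
], hand=1, newtons=30)

```text
t: 17.0
tcp_pos: [0.4244, 0.3577, 0.0288]
tool_rot: [0.472, 3.103, 0.002]
ft_force: [-0.6, -2.1, 6.0]
grip_width: 0.577
grip_force: 33.1
```

Request:
jog_arm([
  {"dx": 0, "dy": 0, "dz": 0, "twist": 0},
  {"dx": 0, "dy": 0, "dz": 0, "twist": 0},
  {"dx": 0, "dy": 0, "dz": 0, "twist": 0},
  {"dx": 0, "dy": 0, "dz": 0, "twist": 0.1},
  {"dx": 0, "dy": 0, "dz": 0, "twist": 0.24},
], hand=0)

```text
t: 17.5
tcp_pos: [0.4231, 0.3574, 0.0268]
tool_rot: [-0.848, -3.025, 0.0]
ft_force: [-0.3, -0.0, -0.2]
grip_width: 1.001
grip_force: 0.0
```

Request:
jog_arm([
  {"dx": 0, "dy": 0, "dz": 0, "twist": 0.14},
  {"dx": 0, "dy": 0, "dz": 0, "twist": 0.28},
  {"dx": 0, "dy": 0, "dz": 0, "twist": 0.42},
  {"dx": 0, "dy": 0, "dz": 0, "twist": 0.56},
  {"dx": 0, "dy": 0, "dz": 0, "twist": 0.7},
])

```text
t: 18.0
tcp_pos: [0.4231, 0.3574, 0.0268]
tool_rot: [-1.835, -2.55, 0.0]
ft_force: [0.2, 0.4, 0.3]
grip_width: 0.998
grip_force: 0.0
```

Request:
jog_arm([
  {"dx": 0, "dy": 0, "dz": 0, "twist": 0.107},
  {"dx": 0, "dy": 0, "dz": 0, "twist": 0.107},
  {"dx": 0, "dy": 0, "dz": 0, "twist": 0.107},
])

```text
t: 18.3
tcp_pos: [0.4231, 0.3574, 0.0268]
tool_rot: [-1.959, -2.456, 0.0]
ft_force: [-0.2, 0.6, -0.2]
grip_width: 1.0
grip_force: 0.0
```

Request:
jog_arm([
  {"dx": 0, "dy": 0, "dz": 0, "twist": 0},
  {"dx": 0, "dy": 0, "dz": 0, "twist": 0},
  {"dx": 0, "dy": 0, "dz": 0, "twist": 0},
  {"dx": 0, "dy": 0, "dz": 0, "twist": 0},
], hand=1, newtons=40)

```text
t: 18.7
tcp_pos: [0.4232, 0.3574, 0.0272]
tool_rot: [-1.961, -2.454, -0.0]
ft_force: [-0.6, 0.2, 2.3]
grip_width: 0.576
grip_force: 42.6
```

```bash
python3 plan.py .5888,-.0864,.0275,106
```

```text
t 18.7 p [0.4232 0.3574 0.0272] psi 102.74 zt [-0.  0. -1.] f [-0.6  0.2  2.3] w 0.576 gf 42.6
dx -46.94 dy 6.37 dz -0.03 twist -0.057
```

Request:
jog_arm([
  {"dx": 0, "dy": 0, "dz": -2, "twist": 0},
  {"dx": 0, "dy": 0, "dz": -6, "twist": 0},
  {"dx": 0, "dy": 0, "dz": -10.5, "twist": 0},
  {"dx": 0, "dy": 0, "dz": -13, "twist": 0},
  {"dx": -4, "dy": 0.5, "dz": -13, "twist": 0},
])

```text
t: 19.2
tcp_pos: [0.4386, 0.3246, 0.1612]
tool_rot: [1.953, 2.46, 0.016]
ft_force: [0.7, -0.6, -4.2]
grip_width: 0.575
grip_force: 43.4
```

Request:
jog_arm([
  {"dx": -4.5, "dy": 0.6, "dz": 0, "twist": 0},
  {"dx": -9, "dy": 1.2, "dz": 0, "twist": 0},
  {"dx": -13.5, "dy": 1.8, "dz": 0, "twist": 0},
  {"dx": -18, "dy": 2.4, "dz": 0, "twist": 0},
  {"dx": -22.5, "dy": 3, "dz": 0, "twist": 0},
])

```text
t: 19.7
tcp_pos: [0.5153, 0.1047, 0.156]
tool_rot: [-1.96, -2.453, 0.002]
ft_force: [1.1, 0.5, -4.2]
grip_width: 0.573
grip_force: 43.4
```

Request:
jog_arm([
  {"dx": -4.5, "dy": 0.6, "dz": 0, "twist": 0},
  {"dx": -9, "dy": 1.2, "dz": 0, "twist": 0},
  {"dx": -13.5, "dy": 1.9, "dz": 0, "twist": 0},
  {"dx": -17.5, "dy": 2.5, "dz": 0, "twist": 0},
  {"dx": -20.4, "dy": 2.9, "dz": 0, "twist": -0.057},
])

```text
t: 20.2
tcp_pos: [0.5888, -0.0889, 0.1556]
tool_rot: [-1.891, -2.507, 0.002]
ft_force: [-0.1, 1.3, -3.0]
grip_width: 0.573
grip_force: 43.4
```

Request:
jog_arm([
  {"dx": 0, "dy": 0, "dz": 0, "twist": 0},
  {"dx": 0, "dy": 0, "dz": 0, "twist": 0},
  {"dx": 0, "dy": 0, "dz": 0, "twist": 0},
])

```text
t: 20.5
tcp_pos: [0.588, -0.0852, 0.1561]
tool_rot: [-1.889, -2.507, 0.001]
ft_force: [-0.3, 0.4, -3.1]
grip_width: 0.573
grip_force: 43.3
```

```bash
python3 plan.py .5885,-.0855,.034,106
```

```text
t 20.5 p [ 0.588  -0.0852  0.1561] psi 106.02 zt [-0.002  0.001 -1.   ] f [-0.3  0.4 -3.1] w 0.573 gf 43.3
dx -0.04 dy 0.04 dz 12.21 twist 0.000
```

Request:
jog_arm([
  {"dx": 0.3, "dy": 0, "dz": 2.5, "twist": 0},
  {"dx": 0.3, "dy": 0, "dz": 5, "twist": 0},
  {"dx": 0.3, "dy": 0, "dz": 7.5, "twist": 0},
  {"dx": 0.3, "dy": 0, "dz": 9.5, "twist": 0},
  {"dx": 0.3, "dy": 0, "dz": 10.5, "twist": 0},
])

```text
t: 21.0
tcp_pos: [0.5861, -0.0814, 0.0498]
tool_rot: [-1.886, -2.508, 0.003]
ft_force: [-0.3, 0.1, -4.9]
grip_width: 0.578
grip_force: 43.2
```

Request:
jog_arm([
  {"dx": 0, "dy": 0, "dz": 0.6, "twist": 0},
  {"dx": 0, "dy": 0, "dz": 1, "twist": 0},
  {"dx": 0, "dy": 0, "dz": 1.2, "twist": 0},
  {"dx": 0, "dy": 0, "dz": 1.2, "twist": 0},
  {"dx": 0, "dy": 0, "dz": 1.2, "twist": 0},
])

```text
t: 21.5
tcp_pos: [0.5887, -0.0833, 0.0408]
tool_rot: [1.89, 2.508, 0.001]
ft_force: [0.1, 0.2, -4.2]
grip_width: 0.579
grip_force: 43.2
```

```bash
python3 plan.py .5888,-.0864,.0335,106 .5902,-.0912,.0325,106
```

```text
t 21.5 p [ 0.5887 -0.0833  0.0408] psi 105.98 zt [ 0.001 -0.    -1.   ] f [ 0.1  0.2 -4.2] w 0.579 gf 43.2
dx -0.30 dy -0.08 dz 0.73 twist -0.000
dx -0.50 dy 0.00 dz 0.10 twist -0.000
```

Request:
jog_arm([
  {"dx": -0.1, "dy": -0.05, "dz": 0.3, "twist": 0},
  {"dx": -0.2, "dy": -0.08, "dz": 0.6, "twist": 0},
  {"dx": -0.3, "dy": -0.08, "dz": 0.7, "twist": 0},
  {"dx": -0.3, "dy": -0.08, "dz": 0.7, "twist": 0},
  {"dx": -0.3, "dy": -0.08, "dz": 0.7, "twist": 0},
])

```text
t: 22.0
tcp_pos: [0.5882, -0.0864, 0.0329]
tool_rot: [-1.891, -2.508, 0.0]
ft_force: [-0.1, -0.1, -4.3]
grip_width: 0.577
grip_force: 43.3
```

```bash
python3 plan.py .5902,-.0912,.0326,106
```

```text
t 22.0 p [ 0.5882 -0.0864  0.0329] psi 105.97 zt [-0.  0. -1.] f [-0.1 -0.1 -4.3] w 0.577 gf 43.3
dx -0.52 dy 0.06 dz 0.03 twist -0.000
```

Request:
jog_arm([
  {"dx": -0.15, "dy": 0.03, "dz": 0, "twist": 0},
  {"dx": -0.3, "dy": 0.06, "dz": 0, "twist": 0},
  {"dx": -0.45, "dy": 0.06, "dz": 0, "twist": 0},
  {"dx": -0.54, "dy": 0.06, "dz": 0, "twist": 0},
  {"dx": -0.54, "dy": 0.06, "dz": 0, "twist": 0},
])

```text
t: 22.5
tcp_pos: [0.5902, -0.0912, 0.033]
tool_rot: [-1.891, -2.508, -0.0]
ft_force: [-1.2, 1.0, -3.9]
grip_width: 0.573
grip_force: 43.4
```

Request:
jog_arm([
  {"dx": 0, "dy": 0, "dz": 0.04, "twist": 0},
  {"dx": 0, "dy": 0, "dz": 0.04, "twist": 0},
])

```text
t: 22.7
tcp_pos: [0.5901, -0.0913, 0.0325]
tool_rot: [-1.891, -2.509, 0.0]
ft_force: [-1.1, 1.3, -1.6]
grip_width: 0.573
grip_force: 43.4
```

```bash
python3 plan.py .5902,-.0912,.0326,106
```

```text
t 22.7 p [ 0.5901 -0.0913  0.0325] psi 105.99 zt [-0. -0. -1.] f [-1.1  1.3 -1.6] w 0.573 gf 43.4
dx 0.00 dy 0.01 dz -0.01 twist -0.000
```

C touches both neighbours (about 1.5 N). I'll release, rise, go above the cover and check the nest.

Request:
jog_arm([
  {"dx": 0, "dy": 0, "dz": 0, "twist": 0},
  {"dx": 0, "dy": 0, "dz": 0, "twist": 0},
  {"dx": 0, "dy": 0, "dz": 0, "twist": 0},
  {"dx": 0, "dy": 0, "dz": -1, "twist": 0},
  {"dx": 0, "dy": 0, "dz": -3, "twist": 0},
], hand=0)

```text
t: 23.2
tcp_pos: [0.589, -0.0912, 0.062]
tool_rot: [-1.889, -2.506, 0.003]
ft_force: [-0.2, 0.7, -1.3]
grip_width: 1.001
grip_force: 0.0
```

Request:
jog_arm([
  {"dx": 0, "dy": 0, "dz": -4.5, "twist": 0},
  {"dx": 0, "dy": 0, "dz": -9, "twist": 0},
  {"dx": 0, "dy": 0, "dz": -13, "twist": 0},
  {"dx": 4, "dy": 0.3, "dz": -13, "twist": 0},
  {"dx": 8.5, "dy": 0.6, "dz": -13, "twist": 0},
])

```text
t: 23.7
tcp_pos: [0.5743, -0.0085, 0.1959]
tool_rot: [1.893, 2.501, 0.006]
ft_force: [0.3, 0.7, -1.2]
grip_width: 1.0
grip_force: 0.0
```

Request:
jog_arm([
  {"dx": 4.5, "dy": 0.3, "dz": 0, "twist": 0.1},
  {"dx": 9, "dy": 0.7, "dz": 0, "twist": 0.24},
  {"dx": 12.5, "dy": 1.1, "dz": 0, "twist": 0.37},
  {"dx": 15, "dy": 1.2, "dz": 0, "twist": 0.5},
  {"dx": 15.4, "dy": 1.3, "dz": 0, "twist": 0.625},
])

```text
t: 24.2
tcp_pos: [0.5421, 0.1468, 0.1938]
tool_rot: [-2.571, -1.805, -0.003]
ft_force: [0.0, 0.1, 0.9]
grip_width: 0.995
grip_force: 0.0
```

Request:
jog_arm([
  {"dx": 0, "dy": 0, "dz": 0, "twist": 0},
  {"dx": 0, "dy": 0, "dz": 0, "twist": 0},
])

```text
t: 24.4
tcp_pos: [0.5429, 0.1436, 0.1933]
tool_rot: [2.568, 1.809, 0.001]
ft_force: [0.5, 0.4, -0.0]
grip_width: 1.006
grip_force: 0.0
```

```bash
python3 plan.py .542,.144,.12,70.2; python3 - <<'E'
from h import *
t=grab("top","t5");s=grab("side","s5")
cv2.imwrite("pics/c5.png",np.hstack([crop(t,(336,198),36,390),crop(s,(310,268),36,390)]))
E
```

```text
t 24.4 p [0.5429 0.1436 0.1933] psi 70.33 zt [ 0.001 -0.    -1.   ] f [ 0.5  0.4 -0. ] w 1.006 gf 0.0
dx 0.01 dy -0.10 dz 7.33 twist 0.002
```

View pics/c5.png

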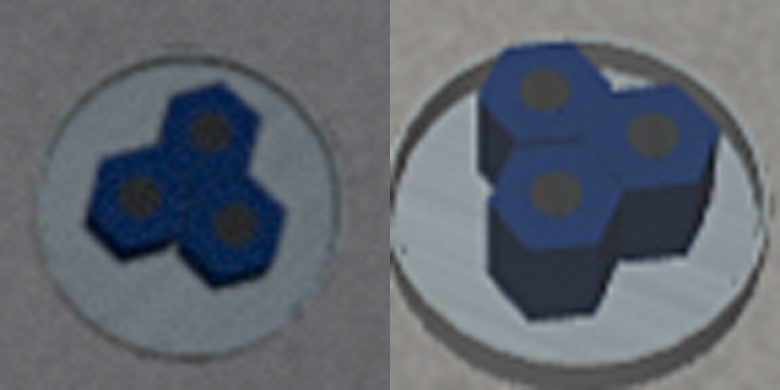

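All three blocks are nested and upright: discs C (139,196), B (209,131) and A (236,224) in the top crop. Now the cover handle.

Request:
jog_arm([
  {"dx": 0, "dy": -0.1, "dz": 3, "twist": 0},
  {"dx": 0, "dy": -0.1, "dz": 6, "twist": 0},
  {"dx": 0, "dy": -0.1, "dz": 9, "twist": 0},
  {"dx": 0, "dy": -0.1, "dz": 11, "twist": 0},
  {"dx": 0, "dy": -0.1, "dz": 12, "twist": 0},
])

```text
t: 25.0
tcp_pos: [0.5405, 0.1427, 0.0704]
tool_rot: [-2.57, -1.804, 0.006]
ft_force: [-0.1, 1.5, -0.1]
grip_width: 1.001
grip_force: 0.0
```

Request:
jog_arm([
  {"dx": 0, "dy": 0, "dz": 0.4, "twist": 0},
  {"dx": 0, "dy": 0, "dz": 0.7, "twist": 0},
  {"dx": 0, "dy": 0, "dz": 0.9, "twist": 0},
  {"dx": 0, "dy": 0, "dz": 0.9, "twist": 0},
])

```text
t: 25.4
tcp_pos: [0.5424, 0.1442, 0.0644]
tool_rot: [2.57, 1.806, 0.002]
ft_force: [-0.5, 0.4, -0.4]
grip_width: 1.004
grip_force: 0.0
```

```bash
python3 plan.py .542,.144,.063,70.2
```

```text
t 25.4 p [0.5424 0.1442 0.0644] psi 70.18 zt [ 0.002  0.    -1.   ] f [-0.5  0.4 -0.4] w 1.004 gf 0.0
dx -0.03 dy -0.03 dz 0.14 twist -0.000
```

Request:
jog_arm([
  {"dx": 0, "dy": 0, "dz": 0.1, "twist": 0},
  {"dx": 0, "dy": 0, "dz": 0.1, "twist": 0},
  {"dx": 0, "dy": 0, "dz": 0.1, "twist": 0},
  {"dx": 0, "dy": 0, "dz": 0.1, "twist": 0},
  {"dx": 0, "dy": 0, "dz": 0.1, "twist": 0},
], hand=1, newtons=70)

```text
t: 25.9
tcp_pos: [0.5419, 0.1442, 0.0631]
tool_rot: [2.57, 1.806, 0.001]
ft_force: [1.6, 0.3, -0.7]
grip_width: 0.238
grip_force: 71.5
```

Request:
jog_arm([
  {"dx": 0, "dy": 0, "dz": 0, "twist": 0},
  {"dx": 0, "dy": 0, "dz": 0, "twist": 0},
  {"dx": 0, "dy": 0, "dz": 0, "twist": 0},
])

```text
t: 26.2
tcp_pos: [0.542, 0.1442, 0.0631]
tool_rot: [2.57, 1.806, 0.001]
ft_force: [-0.8, -0.6, 4.6]
grip_width: 0.235
grip_force: 72.0
```

```bash
python3 plan.py .542,.144,.19,70.2
```

```text
t 26.2 p [0.542  0.1442 0.0631] psi 70.18 zt [ 0.001  0.    -1.   ] f [-0.8 -0.6  4.6] w 0.235 gf 72.0
dx -0.02 dy 0.01 dz -12.69 twist -0.000
```

Handle gripped (about 20 mm). I'll lift gently and detour towards lower x to stay clear of the drill chuck.

Request:
jog_arm([
  {"dx": 0, "dy": 0, "dz": -1, "twist": 0},
  {"dx": 0, "dy": 0, "dz": -3, "twist": 0},
  {"dx": 0, "dy": 0, "dz": -6, "twist": 0},
  {"dx": 0, "dy": 0, "dz": -9.5, "twist": 0},
  {"dx": 0, "dy": 0, "dz": -12.5, "twist": 0},
])

```text
t: 26.7
tcp_pos: [0.5412, 0.1438, 0.1886]
tool_rot: [-2.57, -1.806, 0.002]
ft_force: [0.9, -1.3, -3.1]
grip_width: 0.239
grip_force: 71.2
```

Request:
jog_arm([
  {"dx": -1.5, "dy": 0, "dz": 0, "twist": 0},
  {"dx": -4, "dy": 0, "dz": 0, "twist": 0},
  {"dx": -7, "dy": 0, "dz": 0, "twist": 0},
  {"dx": -10, "dy": 0, "dz": 0, "twist": 0},
  {"dx": -12.2, "dy": 0, "dz": 0, "twist": 0},
])

```text
t: 27.2
tcp_pos: [0.4977, 0.027, 0.1856]
tool_rot: [-2.57, -1.803, 0.007]
ft_force: [0.4, 0.1, -2.9]
grip_width: 0.232
grip_force: 71.2
```

```bash
python3 plan.py .595,-.119,.19,70.2
```

```text
t 27.2 p [0.4977 0.027  0.1856] psi 70.11 zt [-0.005 -0.001 -1.   ] f [ 0.4  0.1 -2.9] w 0.232 gf 71.2
dx -10.42 dy 14.12 dz -0.44 twist -0.002
```

Request:
jog_arm([
  {"dx": -1.8, "dy": 2.5, "dz": 0, "twist": 0},
  {"dx": -4.2, "dy": 5.7, "dz": 0, "twist": 0},
  {"dx": -6.8, "dy": 9.2, "dz": 0, "twist": 0},
  {"dx": -9, "dy": 12.3, "dz": 0, "twist": 0},
  {"dx": -10.4, "dy": 14.1, "dz": 0, "twist": 0},
])

```text
t: 27.7
tcp_pos: [0.5973, -0.1196, 0.185]
tool_rot: [-2.572, -1.801, 0.005]
ft_force: [-0.4, 1.4, -2.9]
grip_width: 0.233
grip_force: 71.2
```

Request:
jog_arm([
  {"dx": 0, "dy": 0, "dz": 0, "twist": 0},
  {"dx": 0, "dy": 0, "dz": 0, "twist": 0},
  {"dx": 0, "dy": 0, "dz": 0, "twist": 0},
  {"dx": 0, "dy": 0, "dz": 0, "twist": 0},
])

```text
t: 28.1
tcp_pos: [0.5969, -0.1154, 0.1873]
tool_rot: [-2.569, -1.807, 0.001]
ft_force: [0.4, -0.0, -3.1]
grip_width: 0.234
grip_force: 71.2
```

```bash
python3 plan.py .595,-.119,.15,70.2; python3 - <<'E'
from h import *
t=grab("top","t6");s=grab("side","s6")
for n,im in(("side",s),):
    c=max(blobs(im,(18,150,40),(32,255,255),800),key=cv2.contourArea)
    cv2.imwrite("pics/c6.png",crop(s,(305,250),70,600))
    p=read_state()["tcp_pos"]; z0=p[2]-.0631  # lower-edge height
    (x,y),(w,h),a=cv2.fitEllipse(cv2.convexHull(c)); print((x,y),w,h,a)
    print("flange extremes",[ (onplane(n,[tuple(c[c[:,0,0].argmin(),0])],z0+.010)).round(4), onplane(n,[tuple(c[c[:,0,0].argmax(),0])],z0+.010).round(4)])
    q=[p+[.088*np.cos(k),.088*np.sin(k),-.0631+.010] - [0,0,0] for k in np.linspace(0,6.283,90)]; u=proj(n,q); u=u; print("expected u range",u[:,0].min().round(1),u[:,0].max().round(1),"seen",c[:,0,0].min(),c[:,0,0].max(),"v max exp",u[:,1].max().round(1),"seen",c[:,0,1].max())
E
```

```text
t 28.1 p [ 0.5969 -0.1154  0.1873] psi 70.24 zt [-0.001  0.    -1.   ] f [ 0.4 -0.  -3.1] w 0.234 gf 71.2
dx -0.40 dy -0.06 dz 3.73 twist 0.001
(310.365966796875, 236.4631805419922) 74.28316497802734 80.78292846679688 91.12918853759766
flange extremes [array([[ 0.52  , -0.0735,  0.1347]]), array([[ 0.671 , -0.1607,  0.1347]])]
expected u range 269.4 351.0 seen 270 350 v max exp 273.7 seen 272
```

View pics/c6.png

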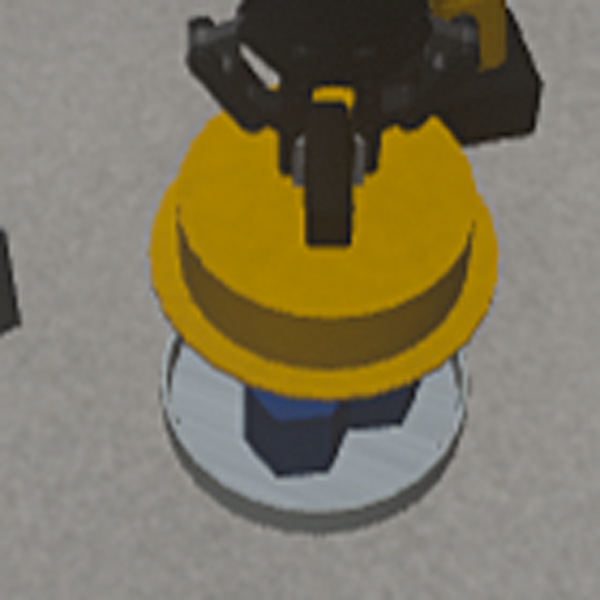

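The cover hangs level over the pan, with flange edges at px 270–350 against 269–351 expected, so its centre is at the TCP. I'll make one check of the pan centre against its rim extremes.

```bash
python3 - <<'E'
from h import *
k=np.linspace(0,6.2832,361)
for n,seen in(("side","u 362.5... c4: u %.1f-%.1f vtop %.1f ; c2: u %.1f-%.1f vtop %.1f"%(265+34*.2308,265+343*.2308,223+68*.2308,256+100/6,256+528/6,210+178/6)),("top","c4 u %.1f-%.1f v %.1f-%.1f"%(296+50*.2051,296+326*.2051,158+64*.2051,158+343*.2051))):
    print(n,seen)
    for c in((.591,-.1185),(.591,-.1235),(.595,-.1185)):
        u=proj(n,np.c_[c[0]+.084*np.cos(k),c[1]+.084*np.sin(k),0*k+.026]); print(c,"u",u[:,0].min().round(1),u[:,0].max().round(1),"v",u[:,1].min().round(1),u[:,1].max().round(1))
E
```

```text
side u 362.5... c4: u 272.8-344.2 vtop 238.7 ; c2: u 272.7-344.0 vtop 239.7
(0.591, -0.1185) u 270.8 342.9 v 238.2 299.6
(0.591, -0.1235) u 271.5 343.7 v 239.7 301.5
(0.595, -0.1185) u 272.5 344.4 v 237.7 299.1
top c4 u 306.3-362.9 v 171.1-228.3
(0.591, -0.1185) u 305.7 363.9 v 170.9 228.3
(0.591, -0.1235) u 307.4 365.6 v 170.9 228.3
(0.595, -0.1185) u 305.7 363.9 v 169.6 226.9
```

Request:
jog_arm([
  {"dx": -0.4, "dy": 0, "dz": 1, "twist": 0},
  {"dx": -0.4, "dy": 0, "dz": 2.5, "twist": 0},
  {"dx": -0.4, "dy": 0, "dz": 3.6, "twist": 0},
  {"dx": -0.4, "dy": 0, "dz": 4.2, "twist": 0},
  {"dx": -0.4, "dy": 0, "dz": 4.4, "twist": 0},
])

```text
t: 28.7
tcp_pos: [0.5957, -0.1199, 0.1423]
tool_rot: [-2.569, -1.805, 0.002]
ft_force: [-0.1, -0.2, -2.4]
grip_width: 0.235
grip_force: 71.1
```

Request:
jog_arm([
  {"dx": 0, "dy": 0, "dz": 0, "twist": 0},
  {"dx": 0, "dy": 0, "dz": 0, "twist": 0},
  {"dx": 0, "dy": 0, "dz": 0, "twist": 0},
])

```text
t: 29.0
tcp_pos: [0.5969, -0.1203, 0.1443]
tool_rot: [2.57, 1.805, 0.002]
ft_force: [0.2, 0.3, -2.7]
grip_width: 0.236
grip_force: 71.1
```

```bash
python3 plan.py .5955,-.1195,.095,70.2
```

```text
t 29.0 p [ 0.5969 -0.1203  0.1443] psi 70.18 zt [ 0.001 -0.    -1.   ] f [ 0.2  0.3 -2.7] w 0.236 gf 71.1
dx 0.02 dy -0.16 dz 4.93 twist -0.000
```

Request:
jog_arm([
  {"dx": 0, "dy": -0.1, "dz": 0.8, "twist": 0},
  {"dx": 0, "dy": -0.1, "dz": 1.8, "twist": 0},
  {"dx": 0, "dy": -0.1, "dz": 2.8, "twist": 0},
  {"dx": 0, "dy": -0.1, "dz": 3.8, "twist": 0},
  {"dx": 0, "dy": -0.1, "dz": 4.6, "twist": 0},
])

```text
t: 29.5
tcp_pos: [0.5947, -0.1196, 0.0959]
tool_rot: [-2.57, -1.805, 0.002]
ft_force: [0.2, -0.0, -3.0]
grip_width: 0.232
grip_force: 71.2
```

Request:
jog_arm([
  {"dx": 0, "dy": 0, "dz": 0.3, "twist": 0},
  {"dx": 0, "dy": 0, "dz": 0.4, "twist": 0},
  {"dx": 0, "dy": 0, "dz": 0.4, "twist": 0},
  {"dx": 0, "dy": 0, "dz": 0.4, "twist": 0},
])

```text
t: 29.9
tcp_pos: [0.596, -0.1199, 0.0942]
tool_rot: [2.57, 1.805, 0.001]
ft_force: [-1.3, -0.5, -3.6]
grip_width: 0.239
grip_force: 71.1
```

```bash
python3 plan.py .5955,-.1195,.083,70.2
```

```text
t 29.9 p [ 0.596  -0.1199  0.0942] psi 70.18 zt [ 0.001 -0.    -1.   ] f [-1.3 -0.5 -3.6] w 0.239 gf 71.1
dx 0.02 dy -0.06 dz 1.12 twist -0.000
```

Request:
jog_arm([
  {"dx": 0, "dy": 0, "dz": 0.25, "twist": 0},
  {"dx": 0, "dy": 0, "dz": 0.5, "twist": 0},
  {"dx": 0, "dy": 0, "dz": 0.75, "twist": 0},
  {"dx": 0, "dy": 0, "dz": 1, "twist": 0},
  {"dx": 0, "dy": 0, "dz": 1.1, "twist": 0},
])

```text
t: 30.4
tcp_pos: [0.5952, -0.1198, 0.0821]
tool_rot: [-2.57, -1.806, 0.001]
ft_force: [-0.7, 0.1, -3.7]
grip_width: 0.232
grip_force: 71.2
```

Request:
jog_arm([
  {"dx": 0, "dy": 0, "dz": 0, "twist": 0},
  {"dx": 0, "dy": 0, "dz": 0.05, "twist": 0},
  {"dx": 0, "dy": 0, "dz": 0.1, "twist": 0},
  {"dx": 0, "dy": 0, "dz": 0.15, "twist": 0},
  {"dx": 0, "dy": 0, "dz": 0.15, "twist": 0},
])

```text
t: 30.9
tcp_pos: [0.5955, -0.1198, 0.0811]
tool_rot: [2.571, 1.806, 0.0]
ft_force: [1.4, 0.7, -2.9]
grip_width: 0.233
grip_force: 71.2
```

```bash
python3 plan.py .5955,-.1195,.081,70.2
```

```text
t 30.9 p [ 0.5955 -0.1198  0.0811] psi 70.18 zt [ 0. -0. -1.] f [ 1.4  0.7 -2.9] w 0.233 gf 71.2
dx 0.03 dy -0.01 dz 0.01 twist -0.000
```

Request:
jog_arm([
  {"dx": 0, "dy": 0, "dz": 0.04, "twist": 0},
  {"dx": 0, "dy": 0, "dz": 0.08, "twist": 0},
  {"dx": 0, "dy": 0, "dz": 0.12, "twist": 0},
  {"dx": 0, "dy": 0, "dz": 0.12, "twist": 0},
])

```text
t: 31.3
tcp_pos: [0.5956, -0.1198, 0.0811]
tool_rot: [2.57, 1.805, 0.001]
ft_force: [-3.0, 1.4, 4.4]
grip_width: 0.236
grip_force: 72.2
```

```bash
python3 plan.py .5955,-.1195,.081,70.2
```

```text
t 31.3 p [ 0.5956 -0.1198  0.0811] psi 70.17 zt [ 0.001 -0.    -1.   ] f [-3.   1.4  4.4] w 0.236 gf 72.2
dx 0.03 dy -0.02 dz 0.01 twist -0.000
```

Home at z=0.0811, exactly the predicted seat height, with light contact. I'll release and retreat.

Request:
jog_arm([
  {"dx": 0, "dy": 0, "dz": 0, "twist": 0},
  {"dx": 0, "dy": 0, "dz": 0, "twist": 0},
  {"dx": 0, "dy": 0, "dz": 0, "twist": 0},
  {"dx": 0, "dy": 0, "dz": 0, "twist": 0},
  {"dx": 0, "dy": 0, "dz": -0.5, "twist": 0},
], hand=0)

```text
t: 31.8
tcp_pos: [0.5949, -0.1197, 0.0842]
tool_rot: [-2.57, -1.805, 0.002]
ft_force: [-0.1, 0.1, -0.1]
grip_width: 1.0
grip_force: 0.0
```

Request:
jog_arm([
  {"dx": 0, "dy": 0, "dz": -2, "twist": 0},
  {"dx": 0, "dy": 0, "dz": -5, "twist": 0},
  {"dx": 0, "dy": 0, "dz": -8, "twist": 0},
  {"dx": 0, "dy": 0, "dz": -11, "twist": 0},
  {"dx": 0, "dy": 0, "dz": -12, "twist": 0},
])

```text
t: 32.3
tcp_pos: [0.5974, -0.1202, 0.2091]
tool_rot: [2.567, 1.803, 0.008]
ft_force: [-0.0, -0.4, 0.5]
grip_width: 1.003
grip_force: 0.0
```

```bash
python3 plan.py; python3 - <<'E'
from h import *
s=grab("side","s7"); cv2.imwrite("pics/c7.png",crop(s,(305,260),70,600))
E
```

```text
t 32.3 p [ 0.5974 -0.1202  0.2091] psi 70.18 zt [ 0.007 -0.001 -1.   ] f [-0.  -0.4  0.5] w 1.003 gf 0.0
```

View pics/c7.png

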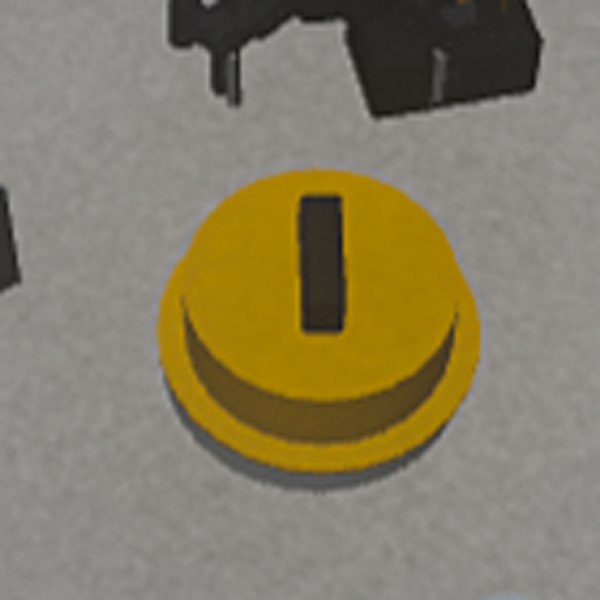

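The cover sits level on the rim with its flange fully over the pan (centre around crop 320,330), and the gripper is clear. Handing in.

```bash
python3 -c "
from bench import env; print(env.finish_job())"
```

```text
the job is handed in; nothing more can be done
None
```

The three blocks are nested upright in the pan, and the cover was set down gently, level and fully home on the rim; the job was handed in at about 32 s, and the drill, can, tube and clamp were never approached, though I did not re-measure them. The first grasp on block A was too shallow and briefly tipped it, but it settled back upright in place and I re-centred it before going on.

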